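# Set up a shaft on V-blocks on the checking plate

### The job

Set up the shaft for checking on the dark steel plate: stand the long V-block on the cross mark next to the end stop, the short V-block on the cross mark at the other end, both upright with their grooves running along the plate, and the small jack upright on the middle cross, between them. Only when all three stand there, take the shaft from its wooden rest and lay it in both grooves, its middle over the jack. Set everything down without dropping it, and leave the ring gauge and the cardboard box of tubes where they are.

Things in the scene. Friction and masses are not known exactly. Their poses are not given: they have to be found in the camera images.
- plate: Fixed dark steel plate, 100 mm (x) by 250 mm (y, the long way) by 20 mm high, on the green drawer floor, turned a little. Origin: centre of its underside. On top, three white crosses (36 mm) on its long centre line at y = -65, 0, +65 mm. At one end (either) is the end stop, at the other a brass plug 12 mm across, 3 mm high. Things on it have their undersides 20 mm above its origin.
- stop: Fixed bright steel end stop, a bar 60 mm across the plate (x), 12 mm thick (y), 20 mm high, on top of the plate at one of its ends, 115 mm from the plate's centre, so that the nearest cross mark is 50 mm and the farthest 180 mm from it. Origin at the centre of its underside.
- long_vee: Loose bright steel V-block, 50 mm wide (x), 50 mm long along the groove (y), 50 mm high, with a 90 degree groove 16 mm deep and 32 mm wide open at the top, running along its y. The two x faces are flat and can be gripped (50 mm). About 0.7 kg. Origin at the centre of its underside.
- short_vee: Loose bright steel V-block like the other (50 mm wide in x, 50 mm high, same 90 degree groove 16 mm deep along its y) but only 26 mm long (y). About 0.4 kg. Origin at the centre of its underside.
- jack: Loose small screw jack standing upright: dark round body 30 mm across and 20 mm high with a bright pin 14 mm across on top, 28 mm high in all. About 0.12 kg. Origin at the centre of its underside. It is 10 mm lower than the underside of the shaft when this lies in both V-blocks.
- shaft: Loose plain round steel shaft, 22 mm across, 190 mm long, the same both ways round, 0.55 kg, along its y; starts level in the notches of the wooden rest, axis 40 mm above the rest's origin. Origin on its axis at mid-length (it may roll about y). Lying in both V-blocks its axis is 49.6 mm above their undersides (69.6 mm above the plate's origin).
- rest: Fixed light wood rest of the shaft: base 44 mm (x) by 150 mm (y) by 8 mm, with two notched saddles 18 mm long and 38 mm high centred at y = -60 and +60 mm; between them the shaft is free to be gripped. Origin at the centre of its underside.
- ring_gauge: Loose steel ring, 60 mm outside, 32 mm bore, 20 mm high, lying flat among the parts; not needed, leave it alone. Origin at the centre of its underside.
- tube_box: Open cardboard box 130 by 100 mm, 45 mm high, with clear tubes in it, on the robot's left side; leave it alone. Origin at the centre of its underside.
Mind the look-alikes: they are no part of the job. Several things look just like the jack: the one meant starts farthest from the robot's base.

How it is judged:
On the way, in this order (a step that is already met when the one before it is completed fails the run):
1. Both V-blocks and the jack stand released in their places while the shaft is still elsewhere (z of long_vee in the frame of plate between 0.016 and 0.024 m and angle between each of long_vee, short_vee, jack's own z axis and vertical below 0.1 rad and x of long_vee in the frame of plate between -0.012 and 0.012 m and horizontal distance between long_vee and stop between 0.038 and 0.062 m and angle between the y axis of each of long_vee, short_vee and the y axis of plate, either way round below 0.15 rad and z of short_vee in the frame of plate between 0.016 and 0.024 m and x of short_vee in the frame of plate between -0.012 and 0.012 m and horizontal distance between short_vee and stop between 0.168 and 0.192 m and z of jack in the frame of plate between 0.016 and 0.024 m and horizontal distance between jack and plate below 0.012 m and contact force between each of long_vee, short_vee, jack and the fingers below 0.1 N and horizontal distance between shaft and plate above 0.1 m), for 0.2 s.
2. The shaft lies in both grooves (z of shaft in the frame of plate between 0.0646 and 0.0746 m and horizontal distance between shaft and plate below 0.015 m and angle between the y axis of shaft and the y axis of plate, either way round below 0.2 rad and contact force between shaft and long_vee above 0.3 N and contact force between shaft and short_vee above 0.3 N and contact force between shaft and the fingers below 0.1 N), for 0.2 s.
At the end, for the whole second after the job is handed in: Long V-block on the cross by the stop, short one on the far cross, jack on the middle cross: upright, within 12 mm, grooves within 0.15 rad of the plate. Shaft lies in both grooves: middle within 15 mm, height within 5 mm, 0.2 rad. All released and at rest (all of step 2 and z of long_vee in the frame of plate between 0.016 and 0.024 m and angle between each of long_vee, short_vee, jack's own z axis and vertical below 0.1 rad and x of long_vee in the frame of plate between -0.012 and 0.012 m and horizontal distance between long_vee and stop between 0.038 and 0.062 m and angle between the y axis of each of long_vee, short_vee and the y axis of plate, either way round below 0.15 rad and z of short_vee in the frame of plate between 0.016 and 0.024 m and x of short_vee in the frame of plate between -0.012 and 0.012 m and horizontal distance between short_vee and stop between 0.168 and 0.192 m and z of jack in the frame of plate between 0.016 and 0.024 m and horizontal distance between jack and plate below 0.012 m and contact force between each of long_vee, short_vee, jack and the fingers below 0.1 N and linear speed of each of long_vee, short_vee, jack, shaft below 0.02 m/s and angular speed of each of long_vee, short_vee, jack, shaft below 0.2 rad/s); the robot touches nothing.
It fails at once if The ring gauge was moved (over 20 mm) (distance of ring_gauge from where it was at the start of the episode above 0.02 m).
It fails at once if The box of tubes was moved (over 20 mm) (distance of tube_box from where it was at the start of the episode above 0.02 m).
It fails at once if A V-block, the jack or the shaft was dropped (falling faster than 0.45 m/s, out of the gripper) ((linear speed of long_vee above 0.45 m/s and contact force between long_vee and the arm below 0.05 N and contact force between long_vee and the fingers below 0.1 N) or (linear speed of short_vee above 0.45 m/s and contact force between short_vee and the arm below 0.05 N and contact force between short_vee and the fingers below 0.1 N) or (linear speed of jack above 0.45 m/s and contact force between jack and the arm below 0.05 N and contact force between jack and the fingers below 0.1 N) or (linear speed of shaft above 0.45 m/s and contact force between shaft and the arm below 0.05 N and contact force between shaft and the fingers below 0.1 N)).
It also fails if it takes over 109 s, if anything falls off the work surface, if the arm or the gripper's body presses on something with over 40 N, if the wrist force passes 120 N, or if a joint passes its speed limit or range.

### The arm

A 6-joint arm with a two-finger parallel gripper is mounted at the origin on the work surface. World frame = base frame: x ahead of the robot, y to its left, z up, the work surface at z = 0. Lengths are in m, angles in rad, forces in N, time in s.
With the tool pointing down it reaches from about 0.35 to 0.775 m from the base axis. Payload 7.3 kg.
Tool frame: the origin (TCP) lies on the front face of the gripper's body, between the roots of the fingers; the fingertips stand 66 mm ahead of it and the grasp point (between the pads) lies 47 mm ahead of it; z points along the fingers, y is the direction in which the jaws open and shut (so a half turn about z gives the same grasp; the last joint's range is limited). The gripper opens to 92 mm and grips with 3 to 60 N. Pads are 19 mm wide; open, the fingers measure 130 mm over their backs; the gripper's body (75 mm by 190 mm) begins 47 mm behind the grasp point.
Start: joints at [-0.146, 0.342, 1.524, -0, 1.275, -0.146], TCP at [0.525, 0, 0.292] pointing down, gripper open.
Joint ranges: [-2.53, 2.53], [-0.77, 2.02], [0.04, 2.7], [-1, 4.14], [0.28, 2.66], [-3.11, 3.11]. Speed limits (rad/s): [2.57, 2.57, 3.14, 3.14, 3.14, 3.14].

### API

Orientations are given as [roll, pitch, yaw] about the fixed x, y, z axes, in that order (R = Rz(yaw) Ry(pitch) Rx(roll)).
In Python, from cell import observe, read_camera, hand_in, search_frame, tip_of gives the robot as it stands. The module is installed in compiled form; this text tells all that it offers.
- The arm moves only by the tool apply_moves, never from a script. Its argument "motion" is a list of rows, each an object with "offset": the shift along the tool's x, y, z in mm, a list of three; "rotation": the turn, a rotation vector about the tool's x, y, z in rad, a list of three. In form: [{"offset": [x, y, z], "rotation": [rx, ry, rz]}, ...]. A call has 1 to 12 rows; each row shifts and turns the pose as measured when the row begins, along the tool's axes as they then stand; what a row does not reach is not made up. A row lasts 1/12 s, in which the tool goes at most 41.7 mm and 7.16 degrees, less where a joint would pass 70% of its speed; a pose out of reach is approached as far as the arm can. A call with a gripper value outside its range is refused whole. "grip" is the closure, from 0 (fully open) to 1 (shut), set as the call begins (left out, the last holds). The fingers move at their own pace and stop on an object; "grip_force" is the grip in N (left out, the last holds). Time passes only in rows, so rows that do not move let the fingers close. It gives the time, the measured TCP pose, the force and the opening at its end, in the units of the state.
- observe(): the state, without advancing time (a new reading comes with each control period).
- read_camera(name): name is "scene" or "side" or "wrist"; returns a dict with "img" (420x560x3 uint8, red, green, blue), "camera_matrix" (3x3 intrinsics, pixels), "R" (3x3) and "t" (3): a world point X has camera coordinates R X + t; the wrist camera has in their place "tool_from_camera" (4x4, takes a point from camera to tool coordinates, whose origin is the TCP and whose axes are the flange's). Camera axes: x right, y down, z forward; pixel columns grow to the right and rows downward; lengths in m; the calibration is good to about 2 mm. A picture is of the moment at which its call begins: read the wrist's pose just before it. There is no depth.
- hand_in(): hands the job in, once; it reports no verdict.
Trained networks look in a picture, given as the dict that the camera call returned (one of the last four; its "shot" number tells which), for a name from the list of things; names that differ only in an ending like _2 or _b are one class to them, and where a whole thing is asked for, a point or a joint stands for the part that bears it (a point fixed in the world has none). Each returns a list of dicts, best first, with "score" (0 to 1); they miss things now and then, are a little off and sometimes report something else, mostly with a low value. They report only what shows in the picture. A call takes as long as a camera call. They do not tell look-alikes from the thing itself.
- search_frame(query, picture): "location" ([x, y, z] in m, in world coordinates, good to about 4 mm: the middle of the surface that is visible of it).
- tip_of(query, picture): "location" ([x, y, z] in m, in world coordinates, good to about 4 mm: a listed point, or the origin of a listed thing).
The state is a dict: "time": time; "qpos": joint angles; "qvel": joint speeds; "joint_efforts": joint torques, N m; "tool_pos": TCP position; "tool_rot": TCP orientation; "contact_force": force on the tool from outside, world axes, zero at the start; "torque": the same for the moment, N m; "opening": finger opening in m.
Only numpy, scipy, OpenCV 4.12 (cv2) and the standard library are available. Lean on these libraries where they do the work, as an engineer would, in place of code of your own. Each camera call takes 0.05 s, during which the arm holds its last target.

## Working session

There is one attempt and no reset: what is moved stays moved. The work goes in short steps, Python scripts to look and compute and a tool call to move; the robot and the scene stay as the last step left them, time stands still between calls to the robot, and variables do not carry over. Pictures are saved under pics/ and viewed, and the job is handed in when it is done.

Besides the shell and the picture viewer there is one more tool, called after "Call:" by a JSON object that holds its "op" and its "data", one argument or row to a line. apply_moves: Moves the arm, as the interface text tells. Its arguments: {"type":"object","properties":{"motion":{"type":"array"},"grip":{"type":"number"},"grip_force":{"type":"number"}},"required":["motion"]}

```bash
mkdir -p pics; ls
cat > h.py <<'E'
import numpy as np, cv2
from cell import observe, read_camera, hand_in, search_frame, tip_of
from scipy.spatial.transform import Rotation as Ro
def save(p,n): cv2.imwrite('pics/'+n+'.png', p['img'][:,:,::-1])
E
python3 - <<'E'
from h import *
print(observe())
for c in ['scene','side','wrist']:
    p=read_camera(c); save(p,c+'0')
    if c!='wrist': print(c,p['camera_matrix'],(-p['R'].T@p['t']))
    else: print(p['camera_matrix'],p['tool_from_camera'])
    for n in ['plate','stop','long_vee','short_vee','jack','shaft','rest','ring_gauge','tube_box']:
        print(c,n,[(np.round(d['location'],3).tolist(),round(d['score'],2)) for d in tip_of(n,p)])
E
```

```text
pics
{'time': 0.0, 'qpos': array([-1.45998092e-01,  3.42722401e-01,  1.52506337e+00, -2.11701305e-05,
        1.27541357e+00, -1.45951168e-01]), 'qvel': array([ 0.00134813, -0.00054431,  0.00041988, -0.00079791, -0.00018043,
       -0.00089403]), 'joint_efforts': array([ 7.61924657e-04, -4.31245601e+01, -2.44219762e+01,  7.17750052e-02,
        5.59406646e-02, -1.04314388e-04]), 'tool_pos': array([5.24669391e-01, 6.67038015e-05, 2.91528884e-01]), 'tool_rot': array([-3.14000011e+00, -2.13637700e-04,  1.57075541e+00]), 'contact_force': array([-0.09250531,  0.42463072,  0.72386103]), 'torque': array([0.03063926, 0.02838052, 0.01081971]), 'opening': 0.09183931095802528}
scene [[423.84610145   0.         277.81675136]
 [  0.         423.84610145 212.28522457]
 [  0.           0.           1.        ]] [1.29433234 0.37323893 0.67707527]
scene plate []
scene stop [([0.593, 0.036, 0.023], 0.77)]
scene long_vee [([0.456, 0.117, 0.004], 0.98), ([0.625, -0.163, 0.044], 0.5)]
scene short_vee [([0.455, -0.252, 0.007], 0.84)]
scene jack [([0.254, 0.254, 0.001], 0.67), ([0.292, -0.19, 0.001], 0.65)
[... 929 characters left out ...]
       378.59795304 211.72215666]
 [  0.           0.           1.        ]] [[ 8.41068278e-05 -9.67712831e-01 -2.52055291e-01  6.74147724e-02]
 [ 9.99999991e-01  1.08498187e-04 -8.28717393e-05 -8.09078845e-04]
 [ 1.07543587e-04 -2.52055281e-01  9.67712831e-01 -9.22231587e-02]
 [ 0.00000000e+00  0.00000000e+00  0.00000000e+00  1.00000000e+00]]
wrist plate [([0.611, 0.144, 0.003], 0.88)]
wrist stop [([0.594, 0.037, 0.022], 0.85)]
wrist long_vee [([0.46, 0.117, 0.003], 0.56), ([0.622, -0.163, 0.045], 0.28)]
wrist short_vee []
wrist jack [([0.436, -0.094, -0.001], 0.73)]
wrist shaft [([0.618, -0.163, 0.042], 0.88)]
wrist rest [([0.62, -0.158, 0.001], 0.79)]
wrist ring_gauge []
wrist tube_box []
```

View pics/scene0.png

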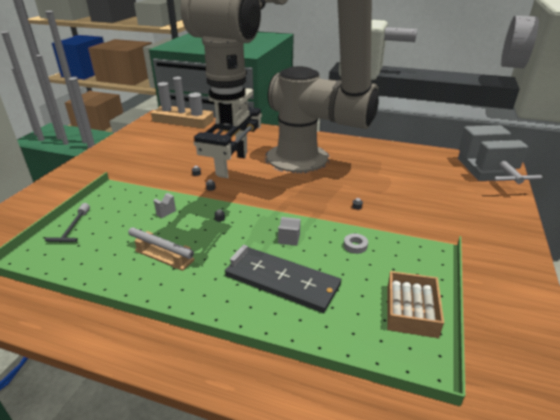

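View pics/side0.png

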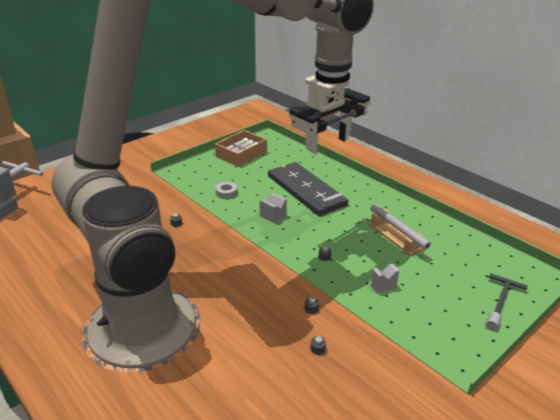

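View pics/wrist0.png

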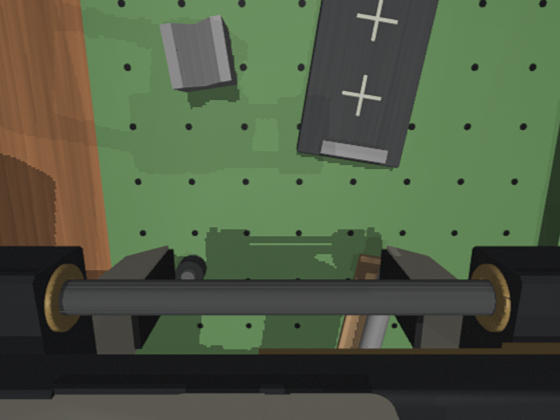

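Run:
```python
import cv2,numpy as np
s=cv2.imread('pics/scene0.png');d=cv2.imread('pics/side0.png');
def c(i,x,y,w=70,h=54): return cv2.resize(i[y-h//2:y+h//2,x-w//2:x+w//2],(390,290),interpolation=cv2.INTER_CUBIC)
cv2.imwrite('pics/crop0.png',np.vstack([np.hstack([c(s,165,207),c(s,219,207)]),np.hstack([c(d,385,275),c(d,325,253)])]))
cv2.imwrite('pics/crop1.png',np.vstack([np.hstack([c(s,290,232),c(s,162,247,100,76)]),np.hstack([c(d,273,208),c(d,400,230,100,76)])]))
```

```text
(no output)
```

View pics/crop0.png

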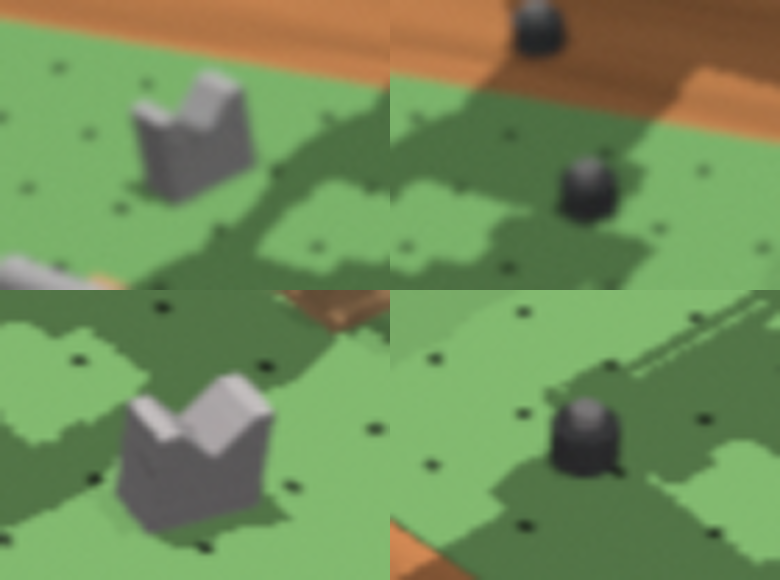

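View pics/crop1.png

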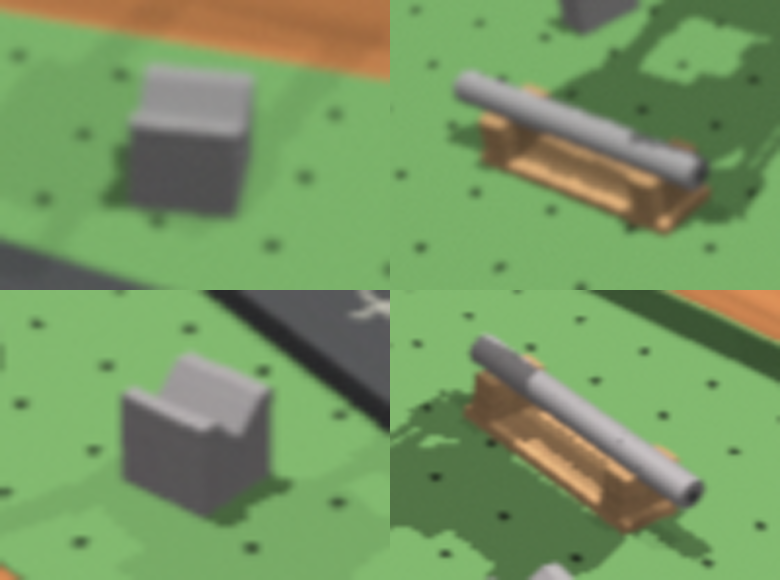

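Call:
{"op": "apply_moves", "data": {
  "motion": [
    {"offset": [32,10,0],"rotation": [0,0,0]},
    {"offset": [32,10,0],"rotation": [0,0,0]},
    {"offset": [32,10,0],"rotation": [0,0,0]},
    {"offset": [32,10,0],"rotation": [0,0,0]},
    {"offset": [0,0,0],"rotation": [0,0,0]},
    {"offset": [0,0,0],"rotation": [0,0,0]},
    {"offset": [0,0,0],"rotation": [0,0,0]}
  ]
}}

```text
time: 2.08
tool_pos: [0.5669, 0.1321, 0.2917]
tool_rot: [3.141, 0.001, 1.567]
contact_force: [-0.7, -0.2, 0.2]
opening: 0.0915
```

Run:
```python
from h import *
o=observe();p=read_camera('wrist');save(p,'w1');print(o['time'],o['tool_pos'],o['tool_rot'],o['qvel'])
np.savez('w1',pos=o['tool_pos'],rot=o['tool_rot'],img=p['img'],K=p['camera_matrix'],T=p['tool_from_camera'])
for n in ['plate','stop','long_vee']:
    print(n,[(np.round(d['location'],3).tolist(),round(d['score'],2)) for d in tip_of(n,p)])
```

```text
2.0833 [0.56692183 0.1320838  0.29173221] [3.14122109e+00 6.28379364e-04 1.56736605e+00] [ 2.92556994e-03  3.47733628e-03  2.63462058e-03 -1.03010301e-02
  1.45008826e-05 -5.67073586e-03]
plate [([0.612, 0.147, 0.003], 0.88)]
stop [([0.593, 0.036, 0.021], 0.87), ([0.459, 0.118, 0.0], 0.42)]
long_vee [([0.46, 0.117, 0.005], 0.83), ([0.597, 0.034, 0.022], 0.55)]
```

View pics/w1.png

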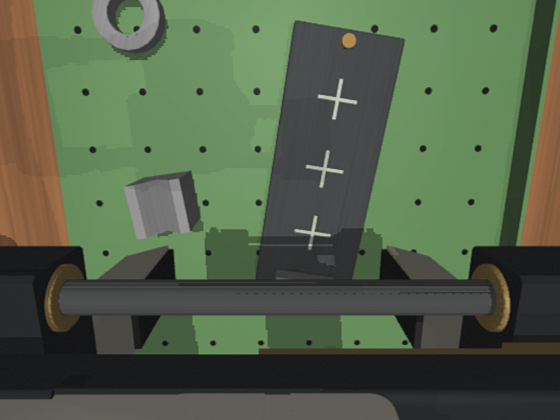

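```bash
cat >> h.py <<'E'
def w2p(px,z,f):
    "pixels -> world on plane z, from npz f"
    d=np.load(f); R=Ro.from_euler('xyz',d['rot']).as_matrix()
    T=np.eye(4);T[:3,:3]=R;T[:3,3]=d['pos'];T=T@d['T']
    px=np.atleast_2d(px).astype(float)
    r=np.c_[px,np.ones(len(px))]@np.linalg.inv(d['K']).T@T[:3,:3].T
    s=(z-T[2,3])/r[:,2]
    return T[:3,3]+r*s[:,None]
def snap(n,names=()):
    o=observe();p=read_camera('wrist');save(p,n)
    np.savez(n,pos=o['tool_pos'],rot=o['tool_rot'],img=p['img'],K=p['camera_matrix'],T=p['tool_from_camera'])
    print(o['time'],o['tool_pos'],o['tool_rot'])
    for q in names: print(q,[(np.round(d['location'],3).tolist(),round(d['score'],2)) for d in tip_of(q,p)])
def crop(n,x0,y0,x1,y1,k,out):
    i=cv2.imread('pics/'+n+'.png')[y0:y1,x0:x1]
    cv2.imwrite('pics/'+out+'.png',cv2.resize(i,None,fx=k,fy=k,interpolation=cv2.INTER_CUBIC))
E
python3 - <<'E'
from h import *
i=np.load('w1.npz')['img'].astype(int)
m=((i.min(2)>150)).astype(np.uint8); m[:, :290]=0;m[:,370:]=0;m[:70]=0;m[245:]=0
n,l,s,c=cv2.connectedComponentsWithStats(m,connectivity=8)
k=[j for j in range(1,n) if s[j,4]>30]
print(s[k],c[k])
# centre of bounding boxes vs centroid
P=w2p(c[k],0.02,'w1.npz');print(P)
d=P[0]-P[-1];print(np.linalg.norm(d),np.arctan2(-d[0],d[1]))
crop('w1',100,150,220,260,6,'vee1')
E
```

```text
[[318  79  39  40 235]
 [306 151  37  36 173]
 [295 216  35  20 132]] [[337.23404255  98.44255319]
 [324.48554913 168.73988439]
 [312.46969697 229.75757576]]
[[0.62193124 0.21222157 0.02      ]
 [0.61202537 0.14723218 0.02      ]
 [0.60168274 0.0856522  0.02      ]]
0.12817880967751372 -0.15863518556002043
```

View pics/vee1.png

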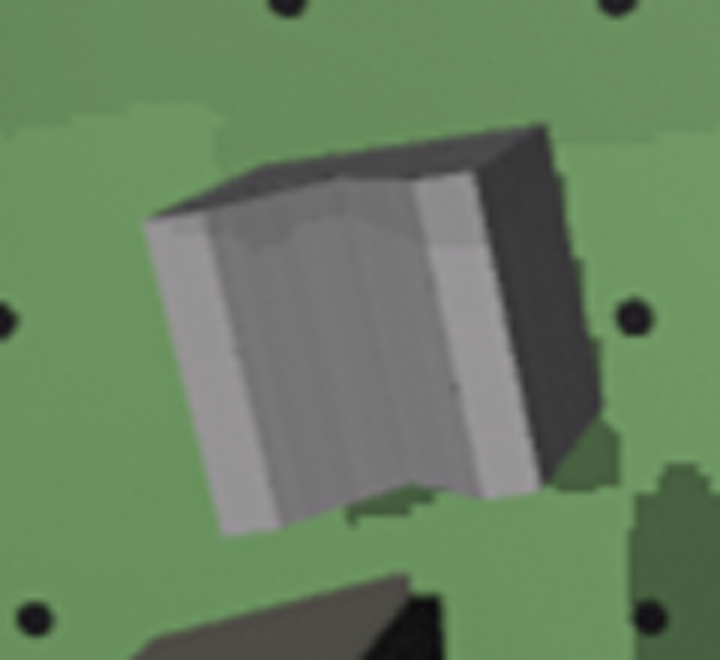

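Run:
```python
from h import *
c=np.array([(146,218),(474,170),(540,490),(222,536)])/6+[100,150]
P=w2p(c,0.05,'w1.npz');print(P,P.mean(0))
print([np.linalg.norm(P[i]-P[(i+1)%4]) for i in range(4)])
for a,b in [(3,0),(2,1)]: d=P[b]-P[a];print(np.arctan2(-d[0],d[1]))
d=P[1]-P[0];print(np.arctan2(d[1],d[0]));d=P[2]-P[3];print(np.arctan2(d[1],d[0]))
```

```text
[[0.42941098 0.1363317  0.05      ]
 [0.47887346 0.14340371 0.05      ]
 [0.48561494 0.09358359 0.05      ]
 [0.43591496 0.08628898 0.05      ]] [0.45745359 0.11490199 0.05      ]
[np.float64(0.04996549441237115), np.float64(0.05027416841472505), np.float64(0.050232456649225876), np.float64(0.05046360902315776)]
0.12924401493043952
0.1344993932129665
0.14201476871738103
0.14573239981394082
```

Call:
{"op": "apply_moves", "data": {
  "motion": [
    {"offset": [-35,-17,0],"rotation": [0,0,0]},
    {"offset": [-35,-17,0],"rotation": [0,0,0]},
    {"offset": [-35,-17,0],"rotation": [0,0,0]},
    {"offset": [-35,-10,0],"rotation": [0,0,0]},
    {"offset": [-35,-10,0],"rotation": [0,0,0]},
    {"offset": [-35,0,0],"rotation": [0,0,0]},
    {"offset": [-35,0,0],"rotation": [0,0,0]},
    {"offset": [-35,0,0],"rotation": [0,0,0]},
    {"offset": [0,0,0],"rotation": [0,0,0]},
    {"offset": [0,0,0],"rotation": [0,0,0]}
  ]
}}

```text
time: 3.12
tool_pos: [0.4859, -0.167, 0.2936]
tool_rot: [3.136, 0.003, 1.555]
contact_force: [-0.6, 0.0, -0.5]
opening: 0.092
```

Run:
```python
from h import *
snap('w2',['jack','shaft','short_vee','rest'])
```

```text
3.1167 [ 0.48585503 -0.16700311  0.29359084] [3.13628756e+00 3.11733310e-03 1.55543720e+00]
jack [([0.292, -0.194, 0.001], 0.73), ([0.433, -0.093, 0.002], 0.7), ([0.622, -0.158, 0.003], 0.26)]
shaft [([0.62, -0.161, 0.043], 0.57)]
short_vee [([0.45, -0.25, -0.001], 0.97)]
rest [([0.622, -0.158, 0.003], 0.94)]
```

View pics/w2.png

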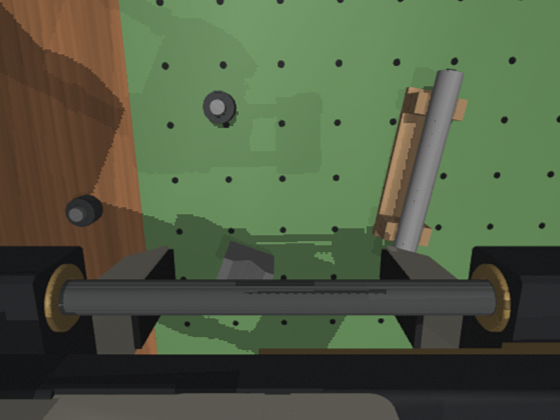

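Call:
{"op": "apply_moves", "data": {
  "motion": [
    {"offset": [-35,0,0],"rotation": [0,0,0]},
    {"offset": [-35,0,0],"rotation": [0,0,0]},
    {"offset": [-30,0,0],"rotation": [0,0,0]},
    {"offset": [0,0,0],"rotation": [0,0,0]},
    {"offset": [0,0,0],"rotation": [0,0,0]},
    {"offset": [0,0,0],"rotation": [0,0,0]}
  ]
}}

```text
time: 3.87
tool_pos: [0.4882, -0.2594, 0.2941]
tool_rot: [3.136, 0.002, 1.575]
contact_force: [0.3, -1.0, 0.2]
opening: 0.0918
```

Run:
```python
from h import *
snap('w3',['short_vee'])
crop('w3',180,120,300,220,6,'sv3')
crop('w3',370,0,490,130,5,'sh3')
crop('w3',170,0,270,60,6,'jk3')
i=np.load('w2.npz')['img'].astype(int)
m=((i.min(2)>95)).astype(np.uint8); m[:, :200]=0;m[:,240:]=0;m[:85]=0;m[130:]=0
n,l,s,c=cv2.connectedComponentsWithStats(m);print(s,c);print(w2p([217,107],0.028,'w2.npz'),w2p(c[1:],0.028,'w2.npz'))
crop('w2',190,80,250,140,8,'jk2'); crop('w2',360,60,480,260,3,'sh2')
```

```text
3.8667 [ 0.48824366 -0.2593768   0.2940523 ] [3.13589459e+00 1.50845936e-03 1.57499839e+00]
short_vee [([0.449, -0.25, -0.002], 0.69)]
[[     0      0    560    420 234821]
 [   210     85      1      1      1]
 [   210     85     30     22    176]
 [   206     86      1      1      1]
 [   210     87      1      1      1]
 [   205     88      1      1      1]
 [   200     90      1      1      1]
 [   206     92      3      3      3]
 [   239     93      1      2      2]
 [   204     96      1      1      1]
 [   210     99     15     16    183]
 [   201    103      1      1      1]
 [   237    108      2      3      5]
 [   237    116      1      2      2]
 [   230    127      1      1      1]] [[279.59281325 209.67963257]
 [210.          85.        ]
 [227.48863636  89.29545455]
 [206.          86.        ]
 [210.          87.        ]
 [205.          88.        ]
 [200.          90.        ]
 [207.          93.        ]
 [239.          93.5       ]
 [204.          96.        ]
 [216.78142077 106.53551913]
 [201.         103.        ]
 [237.6        109.2       ]
 [237.         116.5       ]
 [230.         127.        ]]
[[ 0.43292109 -0.09423158  0.028     ]] [[ 0.42770744 -0.07513267  0.028     ]
 [ 0.44320159 -0.07903599  0.028     ]
 [ 0.42407003 -0.07593126  0.028     ]
 [ 0.42760441 -0.07683802  0.028     ]
 [ 0.42306471 -0.07762521  0.028     ]
 [ 0.41846228 -0.07926961  0.028     ]
 [ 0.42459216 -0.0819398   0.028     ]
 [ 0.45340226 -0.08280337  0.028     ]
 [ 0.42172413 -0.08448496  0.028     ]
 [ 0.43274514 -0.09382171  0.028     ]
 [ 0.41861412 -0.09051619  0.028     ]
 [ 0.4515687  -0.09644753  0.028     ]
 [ 0.45075    -0.10288747  0.028     ]
 [ 0.44390507 -0.11217125  0.028     ]]
```

View pics/sv3.png

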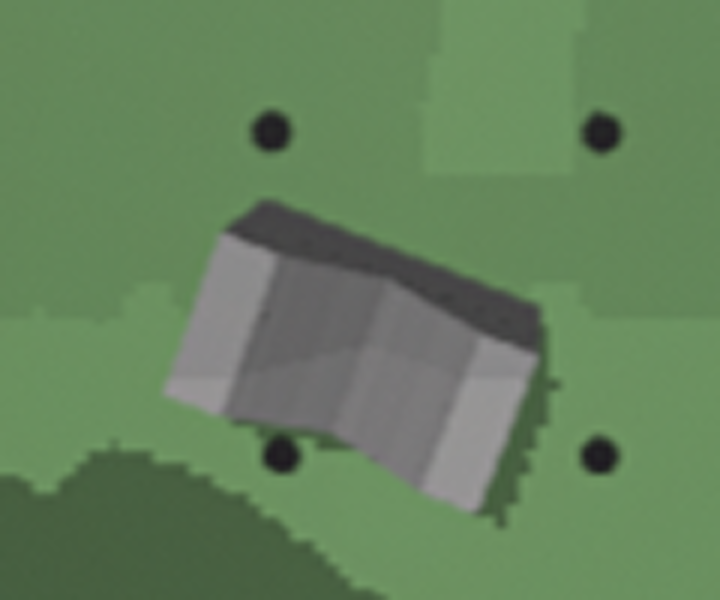

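View pics/jk2.png

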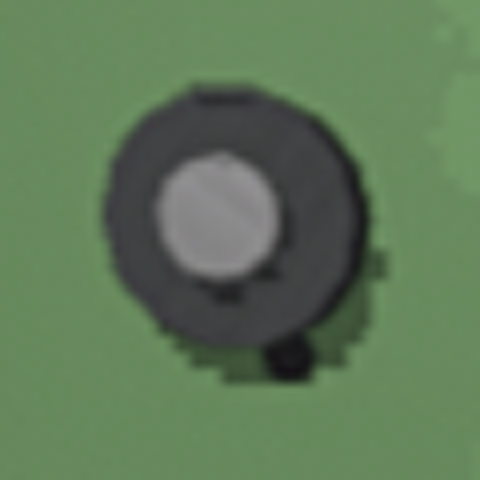

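View pics/sh2.png

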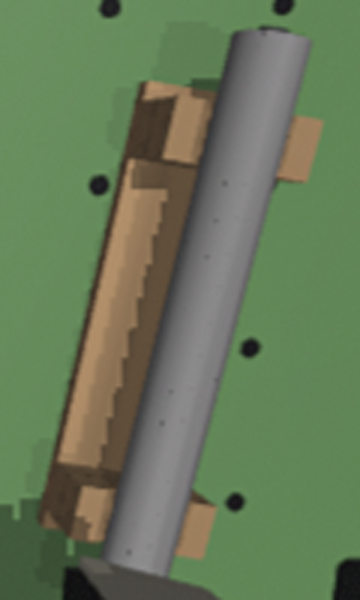

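View pics/w3.png

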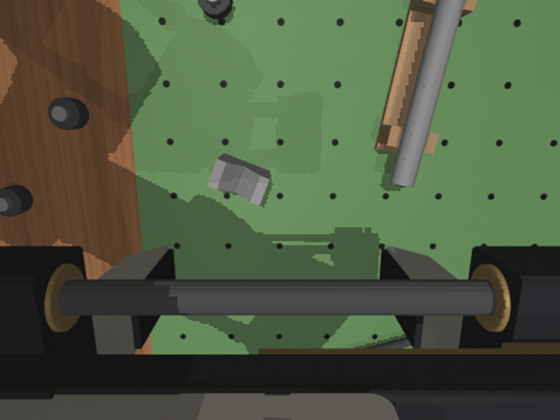

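Run:
```python
from h import *
c=np.array([(222,233),(540,352),(478,514),(165,392)])/6+[180,120]
P=w2p(c,0.05,'w3.npz');print(P,P.mean(0))
print([np.linalg.norm(P[i]-P[(i+1)%4]) for i in range(4)])
for a,b in [(3,0),(2,1)]: d=P[b]-P[a];print(np.arctan2(-d[0],d[1]))
d=P[1]-P[0];print(np.arctan2(d[1],d[0]));d=P[2]-P[3];print(np.arctan2(d[1],d[0]))
c=np.array([(271,36),(215,250),(140,540)])/3+[360,60]
print(w2p(c,0.041,'w2.npz'))
crop('w3',370,0,490,200,3,'sh3')
```

```text
[[ 0.43556663 -0.23169828  0.05      ]
 [ 0.48244617 -0.24927585  0.05      ]
 [ 0.47299362 -0.27424469  0.05      ]
 [ 0.42616556 -0.25553144  0.05      ]] [ 0.454293   -0.25268756  0.05      ]
[np.float64(0.05006658326599343), np.float64(0.0266982006160052), np.float64(0.05042869566518239), np.float64(0.025620298697714657)]
-0.37571577124552447
-0.36190037178767404
-0.35872844366920903
-0.3801754994864361
[[ 0.63688377 -0.06847782  0.041     ]
 [ 0.62619947 -0.12886122  0.041     ]
 [ 0.61028304 -0.22043134  0.041     ]]
```

View pics/sh3.png

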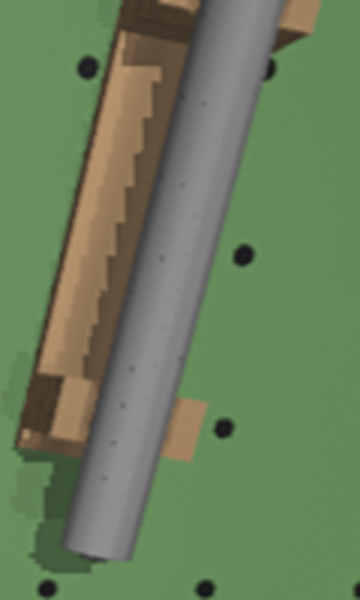

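```bash
cat >> h.py <<'E'
def plan(x,y,z,yaw,n):
    "rows for a straight path of n steps to tool pose (pointing down, yaw), mm"
    o=observe();p=o['tool_pos'];R=Ro.from_euler('xyz',o['tool_rot']);G=Ro.from_euler('xyz',[np.pi,0,yaw])
    rv=(R.inv()*G).as_rotvec(); dp=(np.array([x,y,z])-p)*1000
    print('t %.2f'%o['time'],'pos',np.round(p,4),'rot',np.round(o['tool_rot'],3),'F',np.round(o['contact_force'],1),'open',round(o['opening'],4))
    for k in range(n):
        Rk=R*Ro.from_rotvec(rv*k/n)
        print(np.round(Rk.inv().apply(dp/n),1).tolist(),np.round(rv/n,3).tolist())
E
python3 - <<'E'
from h import *
print(w2p(np.array([98,552])/3+[370,0],.041,'w3.npz'))
plan(.4543,-.2527,.15,1.202,6)
E
```

```text
[[ 0.60523808 -0.25539724  0.041     ]]
t 3.97 pos [ 0.4882 -0.2588  0.2942] rot [3.136e+00 1.000e-03 1.576e+00] F [0.4 0.2 0.8] open 0.0922
[1.1, -5.8, 24.0] [0.001, 0.0, 0.062]
[0.7, -5.8, 24.0] [0.001, 0.0, 0.062]
[0.3, -5.8, 24.0] [0.001, 0.0, 0.062]
[-0.0, -5.8, 24.0] [0.001, 0.0, 0.062]
[-0.4, -5.8, 24.0] [0.001, 0.0, 0.062]
[-0.7, -5.7, 24.0] [0.001, 0.0, 0.062]
```

Call:
{"op": "apply_moves", "data": {
  "motion": [
    {"offset": [1,-6,24],"rotation": [0.001,0,0.062]},
    {"offset": [1,-6,24],"rotation": [0.001,0,0.062]},
    {"offset": [0,-6,24],"rotation": [0.001,0,0.062]},
    {"offset": [0,-6,24],"rotation": [0.001,0,0.062]},
    {"offset": [0,-6,24],"rotation": [0.001,0,0.062]},
    {"offset": [-1,-6,24],"rotation": [0.001,0,0.062]},
    {"offset": [0,0,0],"rotation": [0,0,0]},
    {"offset": [0,0,0],"rotation": [0,0,0]}
  ]
}}

```text
time: 4.63
tool_pos: [0.4553, -0.2431, 0.1489]
tool_rot: [3.134, 0.001, 1.201]
contact_force: [-0.3, -0.4, 0.2]
opening: 0.0915
```

Run:
```python
from h import *
plan(.4543,-.2527,.077,1.202,4)
```

```text
t 4.63 pos [ 0.4553 -0.2431  0.1489] rot [3.134e+00 1.000e-03 1.201e+00] F [-0.3 -0.4  0.2] open 0.0915
[-2.3, 0.5, 18.0] [0.002, 0.0, -0.0]
[-2.3, 0.5, 18.0] [0.002, 0.0, -0.0]
[-2.3, 0.6, 18.0] [0.002, 0.0, -0.0]
[-2.3, 0.6, 18.0] [0.002, 0.0, -0.0]
```

Call:
{"op": "apply_moves", "data": {
  "motion": [
    {"offset": [-5,1,8],"rotation": [0.004,0,0]},
    {"offset": [-4,1,16],"rotation": [0.003,0,0]},
    {"offset": [0,0,20],"rotation": [0,0,0]},
    {"offset": [0,0,20],"rotation": [0,0,0]},
    {"offset": [0,0,8],"rotation": [0,0,0]},
    {"offset": [0,0,0],"rotation": [0,0,0]}
  ]
}}

```text
time: 5.13
tool_pos: [0.4612, -0.2559, 0.0823]
tool_rot: [3.124, 0.006, 1.214]
contact_force: [0.1, -0.1, -0.1]
opening: 0.0919
```

Run:
```python
from h import *
plan(.4543,-.2527,.077,1.202,1)
```

```text
t 5.13 pos [ 0.4612 -0.2559  0.0823] rot [3.124 0.006 1.214] F [ 0.1 -0.1 -0.1] open 0.0919
[0.6, -7.7, 5.1] [0.017, 0.006, 0.013]
```

Call:
{"op": "apply_moves", "data": {
  "motion": [
    {"offset": [1,-8,5],"rotation": [0.017,0.006,0.013]},
    {"offset": [0,0,0],"rotation": [0,0,0]}
  ]
}}

```text
time: 5.3
tool_pos: [0.4548, -0.2526, 0.0784]
tool_rot: [3.14, 0.0, 1.202]
contact_force: [0.4, 1.3, -0.5]
opening: 0.0919
```

Run:
```python
from h import *
plan(.4543,-.2527,.077,1.202,1)
```

```text
t 5.30 pos [ 0.4548 -0.2526  0.0784] rot [3.14  0.    1.202] F [ 0.4  1.3 -0.5] open 0.0919
[-0.3, -0.4, 1.4] [0.001, 0.0, -0.0]
```

Call:
{"op": "apply_moves", "data": {
  "motion": [
    {"offset": [0,0,1],"rotation": [0,0,0]},
    {"offset": [0,0,0],"rotation": [0,0,0]},
    {"offset": [0,0,0],"rotation": [0,0,0]},
    {"offset": [0,0,0],"rotation": [0,0,0]},
    {"offset": [0,0,0],"rotation": [0,0,0]},
    {"offset": [0,0,0],"rotation": [0,0,0]},
    {"offset": [0,0,0],"rotation": [0,0,0]}
  ],
  "grip": 1,
  "grip_force": 35
}}

```text
time: 5.88
tool_pos: [0.4559, -0.2535, 0.081]
tool_rot: [3.135, 0.002, 1.203]
contact_force: [-0.6, -0.7, 5.6]
opening: 0.0499
```

Run:
```python
from h import *
plan(.4543,-.2527,.077,1.202,1)
```

```text
t 5.88 pos [ 0.4559 -0.2535  0.081 ] rot [3.135e+00 2.000e-03 1.203e+00] F [-0.6 -0.7  5.6] open 0.0499
[0.2, -1.8, 4.0] [0.006, 0.002, 0.001]
```

Call:
{"op": "apply_moves", "data": {
  "motion": [
    {"offset": [0,0,-12],"rotation": [0.002,0,0]},
    {"offset": [0,0,-25],"rotation": [0.002,0,0]},
    {"offset": [0,0,-30],"rotation": [0.002,0,0]},
    {"offset": [0,0,-25],"rotation": [0,0,0]},
    {"offset": [0,0,0],"rotation": [0,0,0]}
  ]
}}

```text
time: 6.3
tool_pos: [0.4533, -0.2515, 0.1719]
tool_rot: [-3.13, -0.002, 1.203]
contact_force: [1.5, -1.3, -4.1]
opening: 0.0496
```

Run:
```python
from h import *
plan(.622,.2118,.165,1.417,16)
```

```text
t 6.30 pos [ 0.4533 -0.2515  0.1719] rot [-3.130e+00 -2.000e-03  1.203e+00] F [ 1.5 -1.3 -4.1] open 0.0496
[30.8, -0.6, 0.5] [-0.001, -0.0, -0.013]
[30.8, -0.2, 0.5] [-0.001, -0.0, -0.013]
[30.8, 0.2, 0.5] [-0.001, -0.0, -0.013]
[30.8, 0.7, 0.5] [-0.001, -0.0, -0.013]
[30.8, 1.1, 0.5] [-0.001, -0.0, -0.013]
[30.8, 1.5, 0.5] [-0.001, -0.0, -0.013]
[30.8, 1.9, 0.5] [-0.001, -0.0, -0.013]
[30.7, 2.3, 0.5] [-0.001, -0.0, -0.013]
[30.7, 2.7, 0.5] [-0.001, -0.0, -0.013]
[30.7, 3.1, 0.5] [-0.001, -0.0, -0.013]
[30.6, 3.5, 0.4] [-0.001, -0.0, -0.013]
[30.6, 3.9, 0.4] [-0.001, -0.0, -0.013]
[30.5, 4.4, 0.4] [-0.001, -0.0, -0.013]
[30.4, 4.8, 0.4] [-0.001, -0.0, -0.013]
[30.4, 5.2, 0.4] [-0.001, -0.0, -0.013]
[30.3, 5.6, 0.4] [-0.001, -0.0, -0.013]
```

Call:
{"op": "apply_moves", "data": {
  "motion": [
    {"offset": [15,0,0],"rotation": [-0.002,0,-0.01]},
    {"offset": [27,0,0],"rotation": [-0.002,0,-0.013]},
    {"offset": [31,0,0],"rotation": [-0.002,0,-0.013]},
    {"offset": [31,1,0],"rotation": [-0.002,0,-0.013]},
    {"offset": [31,1,0],"rotation": [-0.001,0,-0.013]},
    {"offset": [31,1,0],"rotation": [0,0,-0.013]},
    {"offset": [31,2,0],"rotation": [0,0,-0.013]},
    {"offset": [31,2,0],"rotation": [0,0,-0.013]},
    {"offset": [31,3,0],"rotation": [0,0,-0.013]},
    {"offset": [31,3,0],"rotation": [0,0,-0.013]},
    {"offset": [31,3,0],"rotation": [0,0,-0.013]},
    {"offset": [31,4,0],"rotation": [0,0,-0.013]}
  ]
}}

```text
time: 7.3
tool_pos: [0.5716, 0.0895, 0.1532]
tool_rot: [-3.118, 0.001, 1.351]
contact_force: [0.7, 0.0, -4.8]
opening: 0.05
```

Run:
```python
from h import *
plan(.622,.2118,.145,1.417,5)
```

```text
t 7.30 pos [0.5716 0.0895 0.1532] rot [-3.118e+00  1.000e-03  1.351e+00] F [ 0.7  0.  -4.8] open 0.05
[26.1, 4.6, 1.5] [-0.005, -0.0, -0.013]
[26.0, 4.9, 1.5] [-0.005, -0.0, -0.013]
[25.9, 5.2, 1.6] [-0.005, -0.0, -0.013]
[25.9, 5.6, 1.6] [-0.005, -0.0, -0.013]
[25.8, 5.9, 1.6] [-0.005, -0.0, -0.013]
```

Call:
{"op": "apply_moves", "data": {
  "motion": [
    {"offset": [26,5,0],"rotation": [-0.006,0,-0.013]},
    {"offset": [26,5,0],"rotation": [-0.006,0,-0.013]},
    {"offset": [26,5,0],"rotation": [-0.006,0,-0.013]},
    {"offset": [20,6,0],"rotation": [-0.006,0,-0.013]},
    {"offset": [15,6,0],"rotation": [-0.006,0,-0.013]},
    {"offset": [0,0,0],"rotation": [0,0,0]},
    {"offset": [0,0,0],"rotation": [0,0,0]}
  ]
}}

```text
time: 7.88
tool_pos: [0.6164, 0.2081, 0.1351]
tool_rot: [-3.13, 0.004, 1.428]
contact_force: [-0.6, -0.2, -4.2]
opening: 0.05
```

Run:
```python
from h import *
plan(.622,.2118,.12,1.417,2)
snap('w4',['plate','short_vee'])
```

```text
t 7.88 pos [0.6164 0.2081 0.1351] rot [-3.13   0.004  1.428] F [-0.6 -0.2 -4.2] open 0.05
[2.3, 2.6, 7.5] [-0.006, 0.002, 0.006]
[2.3, 2.5, 7.5] [-0.006, 0.002, 0.006]
7.8833 [0.6164211  0.2080996  0.13510767] [-3.13042336  0.00423927  1.42824547]
plate [([0.614, 0.147, 0.005], 0.88)]
short_vee [([0.609, 0.21, 0.051], 0.76)]
```

View pics/w4.png

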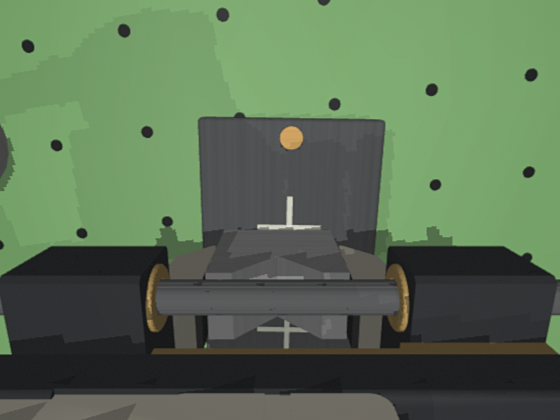

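Run:
```python
from h import *
print(w2p([291,138],.023,'w4.npz'),w2p([[199,119],[384,121]],.02,'w4.npz'),w2p([289,227],.02,'w4.npz'))
```

```text
[[0.62939575 0.2608502  0.023     ]] [[0.58228198 0.27742565 0.02      ]
 [0.67942932 0.26246596 0.02      ]] [[0.62166943 0.211191   0.02      ]]
```

Call:
{"op": "apply_moves", "data": {
  "motion": [
    {"offset": [2,3,6],"rotation": [-0.008,0.003,0.008]},
    {"offset": [2,2,6],"rotation": [-0.004,0.001,0.003]},
    {"offset": [0,0,0],"rotation": [0,0,0]}
  ]
}}

```text
time: 8.28
tool_pos: [0.6225, 0.2077, 0.1234]
tool_rot: [3.138, -0.0, 1.411]
contact_force: [-0.5, -0.5, -4.4]
opening: 0.0498
```

Run:
```python
from h import *
plan(.622,.2118,.1,1.417,2)
```

```text
t 8.28 pos [0.6225 0.2077 0.1234] rot [ 3.138 -0.     1.411] F [-0.5 -0.5 -4.4] open 0.0498
[2.0, -0.6, 11.7] [0.002, -0.0, -0.003]
[2.0, -0.6, 11.7] [0.002, -0.0, -0.003]
```

Call:
{"op": "apply_moves", "data": {
  "motion": [
    {"offset": [2,-1,6],"rotation": [0,0,0]},
    {"offset": [1,0,5],"rotation": [0,0,0]},
    {"offset": [1,0,4],"rotation": [0,0,0]},
    {"offset": [0,0,0],"rotation": [0,0,0]}
  ]
}}

```text
time: 8.62
tool_pos: [0.6221, 0.2108, 0.1064]
tool_rot: [3.139, 0.0, 1.409]
contact_force: [-0.1, -0.5, -4.1]
opening: 0.0496
```

Run:
```python
from h import *
plan(.622,.2118,.1,1.417,1)
```

```text
t 8.62 pos [0.6221 0.2108 0.1064] rot [3.139 0.    1.409] F [-0.1 -0.5 -4.1] open 0.0496
[0.9, -0.3, 6.4] [0.002, 0.0, -0.008]
```

Call:
{"op": "apply_moves", "data": {
  "motion": [
    {"offset": [1,0,4],"rotation": [0.001,0,-0.008]},
    {"offset": [0,0,1.5],"rotation": [0,0,0]},
    {"offset": [0,0,1],"rotation": [0,0,0]}
  ]
}}

```text
time: 8.87
tool_pos: [0.6223, 0.2121, 0.101]
tool_rot: [3.14, 0.0, 1.418]
contact_force: [-5.4, -2.3, 10.7]
opening: 0.0497
```

Run:
```python
from h import *
plan(.622,.2118,.1,1.417,1)
```

```text
t 8.87 pos [0.6223 0.2121 0.101 ] rot [3.14  0.    1.418] F [-5.4 -2.3 10.7] open 0.0497
[-0.4, -0.3, 1.0] [0.002, 0.0, 0.001]
```

Call:
{"op": "apply_moves", "data": {
  "motion": [
    {"offset": [0,0,0],"rotation": [0,0,0]},
    {"offset": [0,0,0],"rotation": [0,0,0]},
    {"offset": [0,0,0],"rotation": [0,0,0]},
    {"offset": [0,0,0],"rotation": [0,0,0]},
    {"offset": [0,0,0],"rotation": [0,0,0]},
    {"offset": [0,0,-10],"rotation": [0,0,0]},
    {"offset": [0,0,-25],"rotation": [0,0,0]},
    {"offset": [0,0,-30],"rotation": [0,0,0]},
    {"offset": [0,0,-30],"rotation": [0,0,0]},
    {"offset": [0,0,-25],"rotation": [0,0,0]}
  ],
  "grip": 0
}}

```text
time: 9.7
tool_pos: [0.6208, 0.2118, 0.2234]
tool_rot: [-3.138, 0.002, 1.418]
contact_force: [0.6, -0.9, 1.6]
opening: 0.0919
```

Run:
```python
from h import *
plan(.4575,.1149,.21,1.5708+.138,7)
```

```text
t 9.70 pos [0.6208 0.2118 0.2234] rot [-3.138e+00  2.000e-03  1.418e+00] F [ 0.6 -0.9  1.6] open 0.0919
[-17.2, -20.9, 2.0] [-0.001, 0.0, -0.042]
[-16.3, -21.6, 2.0] [-0.001, 0.0, -0.042]
[-15.4, -22.3, 2.0] [-0.001, 0.0, -0.042]
[-14.5, -22.9, 2.0] [-0.001, 0.0, -0.042]
[-13.5, -23.5, 2.0] [-0.001, 0.0, -0.042]
[-12.5, -24.1, 2.0] [-0.001, 0.0, -0.042]
[-11.5, -24.6, 1.9] [-0.001, 0.0, -0.042]
```

Call:
{"op": "apply_moves", "data": {
  "motion": [
    {"offset": [-17,-21,2],"rotation": [0,0,-0.042]},
    {"offset": [-16,-22,2],"rotation": [0,0,-0.042]},
    {"offset": [-15,-22,2],"rotation": [0,0,-0.042]},
    {"offset": [-14,-23,2],"rotation": [0,0,-0.042]},
    {"offset": [-13,-24,2],"rotation": [0,0,-0.042]},
    {"offset": [-12,-24,2],"rotation": [0,0,-0.042]},
    {"offset": [-11,-24,2],"rotation": [0,0,-0.042]},
    {"offset": [0,0,0],"rotation": [0,0,0]}
  ]
}}

```text
time: 10.37
tool_pos: [0.4553, 0.1152, 0.2219]
tool_rot: [3.119, 0.0, 1.729]
contact_force: [-0.3, 0.4, -1.5]
opening: 0.0917
```

Run:
```python
from h import *
snap('w5',['short_vee','long_vee'])
plan(.4575,.1149,.11,1.5708+.138,4)
```

```text
10.3667 [0.45534084 0.11518648 0.2218644 ] [3.11921694e+00 3.74014166e-04 1.72855922e+00]
short_vee [([0.614, 0.214, 0.02], 0.76)]
long_vee [([0.459, 0.12, -0.001], 0.66)]
t 10.52 pos [0.4605 0.1168 0.223 ] rot [3.112 0.    1.726] F [ 0.5 -0.1  0.4] open 0.0913
[-0.3, -1.6, 28.2] [0.007, -0.0, 0.004]
[-0.4, -1.4, 28.2] [0.007, -0.0, 0.004]
[-0.4, -1.2, 28.2] [0.007, -0.0, 0.004]
[-0.4, -1.0, 28.2] [0.007, -0.0, 0.004]
```

View pics/w5.png

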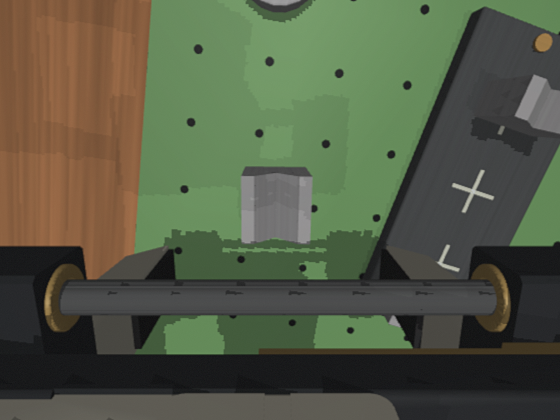

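Call:
{"op": "apply_moves", "data": {
  "motion": [
    {"offset": [0,-3,22],"rotation": [0.01,0,0.005]},
    {"offset": [0,-2,25],"rotation": [0.008,0,0.005]},
    {"offset": [0,0,25],"rotation": [0.005,0,0.003]},
    {"offset": [0,0,25],"rotation": [0.003,0,0]},
    {"offset": [0,0,8],"rotation": [0,0,0]},
    {"offset": [0,0,0],"rotation": [0,0,0]}
  ]
}}

```text
time: 11.02
tool_pos: [0.4685, 0.1196, 0.1179]
tool_rot: [3.122, -0.0, 1.71]
contact_force: [0.5, -0.0, 0.8]
opening: 0.0919
```

Run:
```python
from h import *
plan(.4575,.1149,.077,1.5708+.138,2)
```

```text
t 11.02 pos [0.4685 0.1196 0.1179] rot [ 3.122 -0.     1.71 ] F [ 0.5 -0.   0.8] open 0.0919
[-1.6, -6.1, 20.3] [0.01, -0.0, 0.001]
[-1.6, -5.9, 20.4] [0.01, -0.0, 0.001]
```

Call:
{"op": "apply_moves", "data": {
  "motion": [
    {"offset": [-3,-12,5],"rotation": [0.02,0,0]},
    {"offset": [0,0,15],"rotation": [0,0,0]},
    {"offset": [0,0,10],"rotation": [0,0,0]},
    {"offset": [0,0,5],"rotation": [0,0,0]},
    {"offset": [0,0,0],"rotation": [0,0,0]}
  ]
}}

```text
time: 11.43
tool_pos: [0.459, 0.1153, 0.0844]
tool_rot: [3.139, 0.0, 1.711]
contact_force: [-0.5, -1.1, -0.1]
opening: 0.0917
```

Run:
```python
from h import *
plan(.4575,.1149,.077,1.5708+.138,1)
```

```text
t 11.43 pos [0.459  0.1153 0.0844] rot [3.139 0.    1.711] F [-0.5 -1.1 -0.1] open 0.0917
[-0.2, -1.5, 7.4] [0.002, 0.0, 0.002]
```

Call:
{"op": "apply_moves", "data": {
  "motion": [
    {"offset": [0,-1.5,7],"rotation": [0.002,0,0.002]},
    {"offset": [0,0,1],"rotation": [0,0,0]}
  ]
}}

```text
time: 11.6
tool_pos: [0.4581, 0.1151, 0.0771]
tool_rot: [3.139, 0.0, 1.709]
contact_force: [-0.9, 0.2, -0.1]
opening: 0.0917
```

Call:
{"op": "apply_moves", "data": {
  "motion": [
    {"offset": [0,0,1],"rotation": [0,0,0]},
    {"offset": [0,0,0],"rotation": [0,0,0]},
    {"offset": [0,0,0],"rotation": [0,0,0]},
    {"offset": [0,0,0],"rotation": [0,0,0]},
    {"offset": [0,0,0],"rotation": [0,0,0]},
    {"offset": [0,0,0],"rotation": [0,0,0]}
  ],
  "grip": 1,
  "grip_force": 45
}}

```text
time: 12.1
tool_pos: [0.4588, 0.1151, 0.0773]
tool_rot: [3.137, 0.001, 1.709]
contact_force: [0.5, -0.1, 0.8]
opening: 0.0563
```

Call:
{"op": "apply_moves", "data": {
  "motion": [
    {"offset": [0,0,0],"rotation": [0,0,0]},
    {"offset": [0,0,0],"rotation": [0,0,0]},
    {"offset": [0,0,0],"rotation": [0,0,0]}
  ]
}}

```text
time: 12.35
tool_pos: [0.4587, 0.1151, 0.0774]
tool_rot: [3.137, 0.001, 1.709]
contact_force: [0.6, 0.5, -0.2]
opening: 0.0498
```

Call:
{"op": "apply_moves", "data": {
  "motion": [
    {"offset": [0,0,-10],"rotation": [0,0,0]},
    {"offset": [0,0,-25],"rotation": [0,0,0]},
    {"offset": [0,0,-30],"rotation": [0,0,0]},
    {"offset": [0,0,-25],"rotation": [0,0,0]},
    {"offset": [0,0,-2],"rotation": [0,0,0]}
  ]
}}

```text
time: 12.77
tool_pos: [0.4544, 0.1147, 0.1674]
tool_rot: [-3.131, -0.0, 1.709]
contact_force: [1.3, 1.2, -5.8]
opening: 0.0502
```

Run:
```python
from h import *
plan(.6021,.083,.155,1.5708-.153,7)
```

```text
t 12.77 pos [0.4544 0.1147 0.1674] rot [-3.131 -0.     1.709] F [ 1.3  1.2 -5.8] open 0.0502
[-7.4, 20.3, 1.5] [-0.002, 0.0, 0.042]
[-6.5, 20.6, 1.6] [-0.002, 0.0, 0.042]
[-5.7, 20.8, 1.6] [-0.002, 0.0, 0.042]
[-4.8, 21.0, 1.6] [-0.002, 0.0, 0.042]
[-3.9, 21.2, 1.7] [-0.002, 0.0, 0.042]
[-3.0, 21.4, 1.7] [-0.002, 0.0, 0.042]
[-2.2, 21.5, 1.7] [-0.002, 0.0, 0.042]
```

Call:
{"op": "apply_moves", "data": {
  "motion": [
    {"offset": [-7,16,0],"rotation": [-0.003,0,0.042]},
    {"offset": [-6,20,0],"rotation": [-0.003,0,0.042]},
    {"offset": [-6,21,0],"rotation": [-0.003,0,0.042]},
    {"offset": [-5,21,0],"rotation": [-0.003,0,0.042]},
    {"offset": [-4,21,0],"rotation": [-0.002,0,0.042]},
    {"offset": [-3,21,0],"rotation": [-0.002,0,0.042]},
    {"offset": [-2,21,0],"rotation": [-0.002,0,0.042]},
    {"offset": [0,5,0],"rotation": [0,0,0]},
    {"offset": [0,0,0],"rotation": [0,0,0]}
  ]
}}

```text
time: 13.52
tool_pos: [0.599, 0.0798, 0.1488]
tool_rot: [-3.126, 0.004, 1.401]
contact_force: [-0.6, 1.0, -6.1]
opening: 0.05
```

Run:
```python
from h import *
snap('w6')
plan(.6021,.083,.12,1.5708-.153,2)
```

```text
13.5167 [0.59896628 0.07977363 0.14878656] [-3.12625073  0.00434138  1.40126454]
t 13.57 pos [0.5982 0.0798 0.1485] rot [-3.125  0.005  1.401] F [-1.1 -0.  -7.3] open 0.0498
[2.0, 1.9, 14.2] [-0.008, 0.002, -0.008]
[1.9, 1.8, 14.2] [-0.008, 0.002, -0.008]
```

View pics/w6.png

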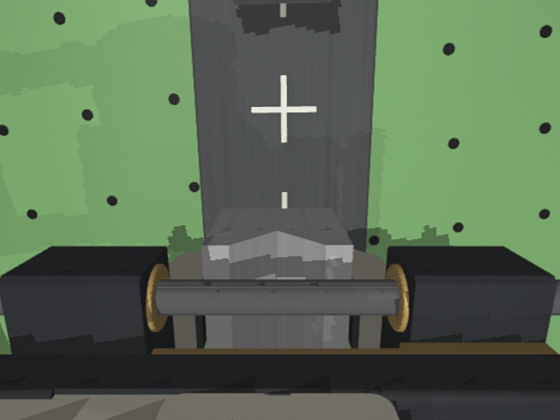

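Block level in the jaws; middle cross at (284,109), the near cross half under the block.

Run:
```python
from h import *
print(w2p([284,109],.02,'w6.npz'))
```

```text
[[0.61173259 0.14754704 0.02      ]]
```

Call:
{"op": "apply_moves", "data": {
  "motion": [
    {"offset": [2,3,10],"rotation": [-0.009,0.003,-0.008]},
    {"offset": [2,2,10],"rotation": [-0.006,0.001,-0.007]},
    {"offset": [0,0,6],"rotation": [0,0,0]},
    {"offset": [0,0,0],"rotation": [0,0,0]}
  ]
}}

```text
time: 13.9
tool_pos: [0.5984, 0.0839, 0.1173]
tool_rot: [-3.131, 0.002, 1.42]
contact_force: [-0.3, 0.0, -6.1]
opening: 0.0497
```

Run:
```python
from h import *
plan(.6021,.083,.097,1.5708-.153,3)
```

```text
t 13.90 pos [0.5984 0.0839 0.1173] rot [-3.131e+00  2.000e-03  1.420e+00] F [-0.3  0.  -6.1] open 0.0497
[-0.1, 1.3, 6.7] [-0.004, 0.001, 0.001]
[-0.1, 1.3, 6.7] [-0.004, 0.001, 0.001]
[-0.1, 1.3, 6.8] [-0.004, 0.001, 0.001]
```

Call:
{"op": "apply_moves", "data": {
  "motion": [
    {"offset": [0,4,5],"rotation": [-0.01,0.002,0.002]},
    {"offset": [0,0,5],"rotation": [0,0,0]},
    {"offset": [0,0,2],"rotation": [0,0,0]},
    {"offset": [0,0,0],"rotation": [0,0,0]}
  ]
}}

```text
time: 14.23
tool_pos: [0.6009, 0.0837, 0.104]
tool_rot: [-3.14, -0.0, 1.419]
contact_force: [-0.7, 0.3, -5.3]
opening: 0.0498
```

Run:
```python
from h import *
plan(.6021,.083,.097,1.5708-.153,1)
```

```text
t 14.23 pos [0.6009 0.0837 0.104 ] rot [-3.14  -0.     1.419] F [-0.7  0.3 -5.3] open 0.0498
[-0.5, 1.4, 7.0] [-0.002, -0.0, 0.001]
```

Call:
{"op": "apply_moves", "data": {
  "motion": [
    {"offset": [0,1.5,4],"rotation": [-0.002,0,0.001]},
    {"offset": [0,0,2],"rotation": [0,0,0]},
    {"offset": [0,0,1],"rotation": [0,0,0]}
  ]
}}

```text
time: 14.48
tool_pos: [0.6029, 0.0834, 0.0973]
tool_rot: [3.14, -0.0, 1.417]
contact_force: [-4.7, 3.0, 14.0]
opening: 0.0497
```

Run:
```python
from h import *
plan(.6021,.083,.097,1.5708-.153,1)
```

```text
t 14.48 pos [0.6029 0.0834 0.0973] rot [ 3.14  -0.     1.417] F [-4.7  3.  14. ] open 0.0497
[-0.5, -0.8, 0.3] [0.002, -0.0, -0.0]
```

Contact felt. Release, rise, and go toward the jack.

Call:
{"op": "apply_moves", "data": {
  "motion": [
    {"offset": [0,0,0],"rotation": [0,0,0]},
    {"offset": [0,0,0],"rotation": [0,0,0]},
    {"offset": [0,0,0],"rotation": [0,0,0]},
    {"offset": [0,0,0],"rotation": [0,0,0]},
    {"offset": [0,0,0],"rotation": [0,0,0]},
    {"offset": [0,0,-10],"rotation": [0,0,0]},
    {"offset": [0,0,-25],"rotation": [0,0,0]},
    {"offset": [0,0,-30],"rotation": [0,0,0]},
    {"offset": [0,0,-25],"rotation": [0,0,0]}
  ],
  "grip": 0
}}

```text
time: 15.23
tool_pos: [0.6024, 0.0832, 0.1908]
tool_rot: [3.141, -0.0, 1.417]
contact_force: [0.5, 0.4, 0.1]
opening: 0.0915
```

Run:
```python
from h import *
plan(.4328,-.094,.2,1.5708-.153,9)
```

```text
t 15.23 pos [0.6024 0.0832 0.1908] rot [ 3.141 -0.     1.417] F [0.5 0.4 0.1] open 0.0915
[-22.3, -15.6, -1.0] [0.0, -0.0, -0.0]
[-22.3, -15.6, -1.0] [0.0, -0.0, -0.0]
[-22.3, -15.6, -1.0] [0.0, -0.0, -0.0]
[-22.3, -15.6, -1.0] [0.0, -0.0, -0.0]
[-22.3, -15.6, -1.0] [0.0, -0.0, -0.0]
[-22.3, -15.6, -1.0] [0.0, -0.0, -0.0]
[-22.3, -15.6, -1.0] [0.0, -0.0, -0.0]
[-22.3, -15.6, -1.0] [0.0, -0.0, -0.0]
[-22.3, -15.6, -1.0] [0.0, -0.0, -0.0]
```

Call:
{"op": "apply_moves", "data": {
  "motion": [
    {"offset": [-22,-16,-1],"rotation": [0,0,0]},
    {"offset": [-22,-16,-1],"rotation": [0,0,0]},
    {"offset": [-22,-16,-1],"rotation": [0,0,0]},
    {"offset": [-22,-16,-1],"rotation": [0,0,0]},
    {"offset": [-22,-16,-1],"rotation": [0,0,0]},
    {"offset": [-22,-16,-1],"rotation": [0,0,0]},
    {"offset": [-22,-16,-1],"rotation": [0,0,0]},
    {"offset": [-22,-14,0],"rotation": [0,0,0]},
    {"offset": [-18,-10,0],"rotation": [0,0,0]},
    {"offset": [0,0,0],"rotation": [0,0,0]},
    {"offset": [0,0,0],"rotation": [0,0,0]}
  ]
}}

```text
time: 16.15
tool_pos: [0.4362, -0.0936, 0.2141]
tool_rot: [3.109, -0.001, 1.42]
contact_force: [0.2, 0.0, 0.0]
opening: 0.0918
```

Run:
```python
from h import *
snap('w7')
plan(.4328,-.094,.12,1.5708-.153,4)
```

```text
16.15 [ 0.43624547 -0.09361021  0.21408069] [ 3.10937914e+00 -7.18796520e-04  1.42021505e+00]
t 16.20 pos [ 0.4365 -0.0934  0.2141] rot [ 3.109e+00 -1.000e-03  1.421e+00] F [ 0.  -0.5 -0.5] open 0.0916
[-0.3, -1.7, 23.5] [0.008, -0.0, 0.001]
[-0.3, -1.5, 23.5] [0.008, -0.0, 0.001]
[-0.3, -1.3, 23.5] [0.008, -0.0, 0.001]
[-0.3, -1.1, 23.5] [0.008, -0.0, 0.001]
```

View pics/w7.png

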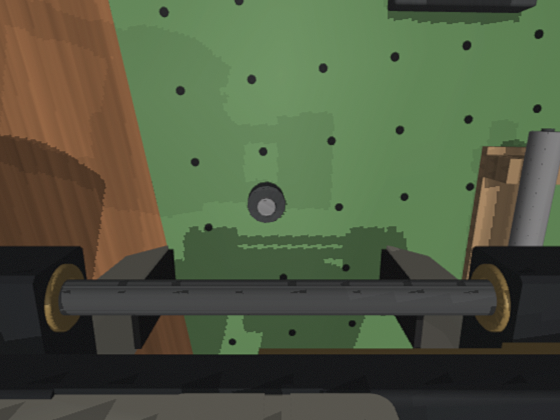

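Call:
{"op": "apply_moves", "data": {
  "motion": [
    {"offset": [0,-4,18],"rotation": [0.015,0,0.001]},
    {"offset": [0,-1,24],"rotation": [0.012,0,0]},
    {"offset": [0,0,24],"rotation": [0.005,0,0]},
    {"offset": [0,0,24],"rotation": [0,0,0]},
    {"offset": [0,0,18],"rotation": [0,0,0]},
    {"offset": [0,0,5],"rotation": [0,0,0]},
    {"offset": [0,0,0],"rotation": [0,0,0]}
  ]
}}

```text
time: 16.78
tool_pos: [0.4405, -0.0896, 0.1006]
tool_rot: [3.13, 0.001, 1.426]
contact_force: [-0.3, 0.6, 0.2]
opening: 0.0918
```

Run:
```python
from h import *
plan(.4328,-.094,.07,1.5708-.153,2)
```

```text
t 16.78 pos [ 0.4405 -0.0896  0.1006] rot [3.130e+00 1.000e-03 1.426e+00] F [-0.3  0.6  0.2] open 0.0918
[-2.7, -3.7, 15.3] [0.006, 0.001, 0.004]
[-2.8, -3.6, 15.3] [0.006, 0.001, 0.004]
```

Call:
{"op": "apply_moves", "data": {
  "motion": [
    {"offset": [-5,-8,8],"rotation": [0.012,0.001,0.008]},
    {"offset": [0,0,10],"rotation": [0,0,0]},
    {"offset": [0,0,8],"rotation": [0,0,0]},
    {"offset": [0,0,0],"rotation": [0,0,0]}
  ]
}}

```text
time: 17.12
tool_pos: [0.4332, -0.0934, 0.0756]
tool_rot: [3.139, 0.001, 1.419]
contact_force: [-1.4, 0.6, -0.2]
opening: 0.0918
```

Run:
```python
from h import *
plan(.4328,-.094,.07,1.5708-.153,1)
```

```text
t 17.12 pos [ 0.4332 -0.0934  0.0756] rot [3.139e+00 1.000e-03 1.419e+00] F [-1.4  0.6 -0.2] open 0.0918
[-0.7, -0.3, 5.6] [0.003, 0.001, 0.002]
```

Call:
{"op": "apply_moves", "data": {
  "motion": [
    {"offset": [-0.5,0,5],"rotation": [0.002,0,0.002]},
    {"offset": [0,0,0.5],"rotation": [0,0,0]}
  ]
}}

```text
time: 17.28
tool_pos: [0.4335, -0.0943, 0.0705]
tool_rot: [3.14, 0.002, 1.417]
contact_force: [-1.2, 0.8, 0.5]
opening: 0.0917
```

Call:
{"op": "apply_moves", "data": {
  "motion": [
    {"offset": [0,0,0],"rotation": [0,0,0]},
    {"offset": [0,0,0],"rotation": [0,0,0]},
    {"offset": [0,0,0],"rotation": [0,0,0]},
    {"offset": [0,0,0],"rotation": [0,0,0]},
    {"offset": [0,0,0],"rotation": [0,0,0]},
    {"offset": [0,0,0],"rotation": [0,0,0]},
    {"offset": [0,0,0],"rotation": [0,0,0]},
    {"offset": [0,0,0],"rotation": [0,0,0]},
    {"offset": [0,0,0],"rotation": [0,0,0]},
    {"offset": [0,0,0],"rotation": [0,0,0]},
    {"offset": [0,0,0],"rotation": [0,0,0]}
  ],
  "grip": 1,
  "grip_force": 20
}}

```text
time: 18.2
tool_pos: [0.4343, -0.0947, 0.0721]
tool_rot: [3.137, 0.002, 1.417]
contact_force: [0.2, 1.1, -0.3]
opening: 0.0293
```

Call:
{"op": "apply_moves", "data": {
  "motion": [
    {"offset": [0,0,-12],"rotation": [0,0,0]},
    {"offset": [0,0,-25],"rotation": [0,0,0]},
    {"offset": [0,0,-30],"rotation": [0,0,0]},
    {"offset": [0,0,-30],"rotation": [0,0,0]},
    {"offset": [0,0,-25],"rotation": [0,0,0]},
    {"offset": [0,0,0],"rotation": [0,0,0]}
  ]
}}

```text
time: 18.7
tool_pos: [0.4319, -0.0936, 0.1965]
tool_rot: [-3.137, 0.0, 1.417]
contact_force: [0.9, -0.2, -0.9]
opening: 0.0291
```

Run:
```python
from h import *
plan(.612,.1474,.19,1.5708-.153,10)
```

```text
t 18.70 pos [ 0.4319 -0.0936  0.1965] rot [-3.137  0.     1.417] F [ 0.9 -0.2 -0.9] open 0.0291
[26.6, 14.1, 0.6] [-0.0, 0.0, -0.0]
[26.6, 14.1, 0.6] [-0.0, 0.0, -0.0]
[26.6, 14.1, 0.6] [-0.0, 0.0, -0.0]
[26.6, 14.1, 0.6] [-0.0, 0.0, -0.0]
[26.6, 14.1, 0.6] [-0.0, 0.0, -0.0]
[26.6, 14.1, 0.6] [-0.0, 0.0, -0.0]
[26.6, 14.1, 0.6] [-0.0, 0.0, -0.0]
[26.6, 14.1, 0.6] [-0.0, 0.0, -0.0]
[26.6, 14.1, 0.6] [-0.0, 0.0, -0.0]
[26.6, 14.1, 0.6] [-0.0, 0.0, -0.0]
```

Call:
{"op": "apply_moves", "data": {
  "motion": [
    {"offset": [20,12,0],"rotation": [0,0,0]},
    {"offset": [27,14,0],"rotation": [0,0,0]},
    {"offset": [27,14,0],"rotation": [0,0,0]},
    {"offset": [27,14,0],"rotation": [0,0,0]},
    {"offset": [27,14,0],"rotation": [0,0,0]},
    {"offset": [27,14,0],"rotation": [0,0,0]},
    {"offset": [27,14,0],"rotation": [0,0,0]},
    {"offset": [27,14,0],"rotation": [0,0,0]},
    {"offset": [25,14,0],"rotation": [0,0,0]},
    {"offset": [15,8,0],"rotation": [0,0,0]},
    {"offset": [0,0,0],"rotation": [0,0,0]},
    {"offset": [0,0,0],"rotation": [0,0,0]}
  ]
}}

```text
time: 19.7
tool_pos: [0.6037, 0.143, 0.1826]
tool_rot: [-3.124, 0.004, 1.414]
contact_force: [-0.2, -0.9, -1.4]
opening: 0.0291
```

Run:
```python
from h import *
snap('w8')
plan(.612,.1474,.13,1.5708-.153,2)
```

```text
19.7 [0.60366529 0.143011   0.1825774 ] [-3.12428246  0.00382574  1.41354329]
t 19.75 pos [0.6033 0.1428 0.1824] rot [-3.124  0.004  1.413] F [-0.5 -0.7 -2.1] open 0.0292
[3.1, 4.4, 26.1] [-0.009, 0.002, -0.002]
[3.0, 4.2, 26.2] [-0.009, 0.002, -0.002]
```

View pics/w8.png

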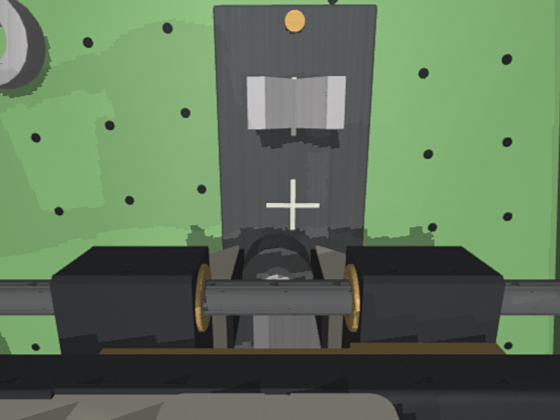

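Run:
```python
from h import *
P=w2p([(248,77),(345,77),(345,129),(248,129)],.07,'w8.npz');print(P,P.mean(0));print(w2p([293,206],.02,'w8.npz'))
```

```text
[[0.59955417 0.22944877 0.07      ]
 [0.64840489 0.22163093 0.07      ]
 [0.64552078 0.19586764 0.07      ]
 [0.59497717 0.20384216 0.07      ]] [0.62211425 0.21269738 0.07      ]
[[0.61171155 0.14622992 0.02      ]]
```

Call:
{"op": "apply_moves", "data": {
  "motion": [
    {"offset": [4,6,14],"rotation": [-0.012,0.003,-0.003]},
    {"offset": [2,3,16],"rotation": [-0.006,0.001,0]},
    {"offset": [0,0,16],"rotation": [0,0,0]},
    {"offset": [0,0,8],"rotation": [0,0,0]},
    {"offset": [0,0,0],"rotation": [0,0,0]}
  ]
}}

```text
time: 20.17
tool_pos: [0.6102, 0.1423, 0.1254]
tool_rot: [-3.139, 0.002, 1.412]
contact_force: [0.1, 0.7, -1.4]
opening: 0.0293
```

Run:
```python
from h import *
plan(.612,.1474,.092,1.5708-.153,3)
```

```text
t 20.17 pos [0.6102 0.1423 0.1254] rot [-3.139e+00  2.000e-03  1.412e+00] F [ 0.1  0.7 -1.4] open 0.0293
[1.8, 0.3, 11.1] [-0.001, 0.001, -0.002]
[1.8, 0.3, 11.1] [-0.001, 0.001, -0.002]
[1.8, 0.3, 11.1] [-0.001, 0.001, -0.002]
```

Call:
{"op": "apply_moves", "data": {
  "motion": [
    {"offset": [3,0.5,8],"rotation": [-0.001,0.002,-0.006]},
    {"offset": [2,0.5,10],"rotation": [0,0,0]},
    {"offset": [0,0,7],"rotation": [0,0,0]},
    {"offset": [0,0,0],"rotation": [0,0,0]}
  ]
}}

```text
time: 20.5
tool_pos: [0.612, 0.1457, 0.0997]
tool_rot: [-3.142, -0.001, 1.416]
contact_force: [0.2, -0.2, -1.8]
opening: 0.0294
```

Run:
```python
from h import *
plan(.612,.1474,.092,1.5708-.153,1)
```

```text
t 20.50 pos [0.612  0.1457 0.0997] rot [-3.142e+00 -1.000e-03  1.416e+00] F [ 0.2 -0.2 -1.8] open 0.0294
[1.7, -0.3, 7.7] [-0.0, -0.001, -0.002]
```

Call:
{"op": "apply_moves", "data": {
  "motion": [
    {"offset": [1.5,0,4],"rotation": [0,0,0]},
    {"offset": [0,0,2],"rotation": [0,0,0]},
    {"offset": [0,0,0.5],"rotation": [0,0,0]}
  ]
}}

```text
time: 20.75
tool_pos: [0.6127, 0.1474, 0.0931]
tool_rot: [3.141, -0.001, 1.416]
contact_force: [0.2, -0.9, -1.5]
opening: 0.0288
```

Run:
```python
from h import *
plan(.612,.1474,.092,1.5708-.153,1)
```

```text
t 20.75 pos [0.6127 0.1474 0.0931] rot [ 3.141e+00 -1.000e-03  1.416e+00] F [ 0.2 -0.9 -1.5] open 0.0288
[-0.2, -0.7, 1.1] [0.001, -0.001, -0.001]
```

Call:
{"op": "apply_moves", "data": {
  "motion": [
    {"offset": [0,-0.5,1],"rotation": [0,0,0]},
    {"offset": [0,0,1],"rotation": [0,0,0]}
  ]
}}

```text
time: 20.92
tool_pos: [0.6124, 0.1477, 0.092]
tool_rot: [3.14, -0.001, 1.417]
contact_force: [-4.8, -2.0, 9.4]
opening: 0.0297
```

Run:
```python
from h import *
plan(.612,.1474,.091,1.5708-.153,1)
```

```text
t 20.92 pos [0.6124 0.1477 0.092 ] rot [ 3.140e+00 -1.000e-03  1.417e+00] F [-4.8 -2.   9.4] open 0.0297
[-0.4, -0.3, 1.0] [0.002, -0.001, -0.001]
```

Call:
{"op": "apply_moves", "data": {
  "motion": [
    {"offset": [0,0,0],"rotation": [0,0,0]},
    {"offset": [0,0,0],"rotation": [0,0,0]},
    {"offset": [0,0,0],"rotation": [0,0,0]},
    {"offset": [0,0,0],"rotation": [0,0,0]},
    {"offset": [0,0,0],"rotation": [0,0,0]},
    {"offset": [0,0,-10],"rotation": [0,0,0]},
    {"offset": [0,0,-25],"rotation": [0,0,0]},
    {"offset": [0,0,-35],"rotation": [0,0,0]},
    {"offset": [0,0,-35],"rotation": [0,0,0]},
    {"offset": [0,0,-35],"rotation": [0,0,0]},
    {"offset": [0,0,-35],"rotation": [0,0,0]},
    {"offset": [0,0,0],"rotation": [0,0,0]}
  ],
  "grip": 0
}}

```text
time: 21.92
tool_pos: [0.6112, 0.1475, 0.2779]
tool_rot: [3.141, -0.001, 1.417]
contact_force: [1.1, 0.2, 1.2]
opening: 0.0917
```

Run:
```python
from h import *
snap('w9')
plan(.621,-.162,.2,1.5708-.169,10)
for c in ['scene','side']:
  save(read_camera(c),c+'9')
s=cv2.imread('pics/scene9.png');d=cv2.imread('pics/side9.png')
cv2.imwrite('pics/c9.png',np.hstack([cv2.resize(s[205:315,215:355],(400,314),interpolation=2),cv2.resize(d[140:230,245:365],(400,314),interpolation=2)]))
```

```text
21.9167 [0.61119344 0.14748197 0.27793986] [ 3.14097276e+00 -7.51965210e-04  1.41671163e+00]
t 21.97 pos [0.6104 0.1474 0.275 ] rot [-3.139  0.     1.417] F [ 0.4 -0.2 -0.4] open 0.0913
[-30.4, 5.8, 7.5] [-0.0, 0.0, 0.001]
[-30.4, 5.9, 7.5] [-0.0, 0.0, 0.001]
[-30.4, 5.9, 7.5] [-0.0, 0.0, 0.001]
[-30.4, 5.9, 7.5] [-0.0, 0.0, 0.001]
[-30.4, 6.0, 7.5] [-0.0, 0.0, 0.001]
[-30.4, 6.0, 7.5] [-0.0, 0.0, 0.001]
[-30.4, 6.1, 7.5] [-0.0, 0.0, 0.001]
[-30.3, 6.1, 7.5] [-0.0, 0.0, 0.001]
[-30.3, 6.2, 7.5] [-0.0, 0.0, 0.001]
[-30.3, 6.2, 7.5] [-0.0, 0.0, 0.001]
```

View pics/w9.png

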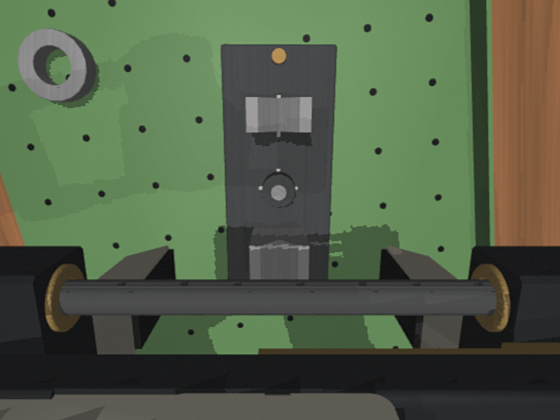

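View pics/c9.png

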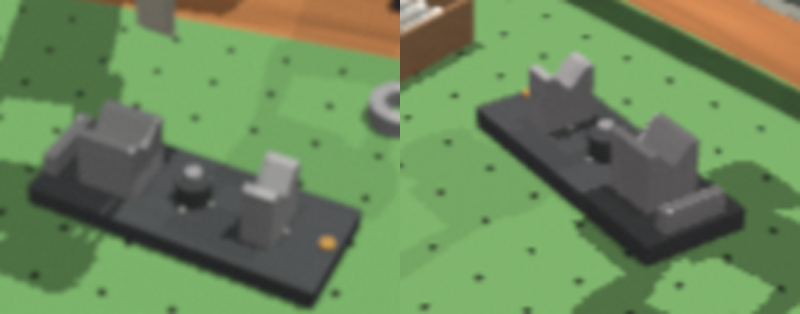

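Call:
{"op": "apply_moves", "data": {
  "motion": [
    {"offset": [-20,4,5],"rotation": [0,0,0]},
    {"offset": [-30,6,5],"rotation": [0,0,0]},
    {"offset": [-30,6,5],"rotation": [0,0,0]},
    {"offset": [-30,6,5],"rotation": [0,0,0]},
    {"offset": [-30,6,5],"rotation": [0,0,0]},
    {"offset": [-30,6,5],"rotation": [0,0,0]},
    {"offset": [-30,6,5],"rotation": [0,0,0]},
    {"offset": [-30,6,5],"rotation": [0,0,0]},
    {"offset": [-30,6,5],"rotation": [0,0,0]},
    {"offset": [-20,6,5],"rotation": [0,0,0]},
    {"offset": [0,0,0],"rotation": [0,0,0]},
    {"offset": [0,0,0],"rotation": [0,0,0]}
  ]
}}

```text
time: 23.07
tool_pos: [0.6121, -0.1478, 0.192]
tool_rot: [-3.086, -0.001, 1.421]
contact_force: [1.0, 0.3, 0.6]
opening: 0.0917
```

Run:
```python
from h import *
snap('w10')
plan(.621,-.162,.15,1.5708-.169,3)
```

```text
23.0667 [ 0.61214664 -0.1478431   0.19195343] [-3.08596549e+00 -1.08500498e-03  1.42071729e+00]
t 23.12 pos [ 0.6119 -0.1476  0.1917] rot [-3.085e+00 -1.000e-03  1.421e+00] F [-0.8 -0.6 -1.1] open 0.0918
[-4.3, 4.5, 13.7] [-0.019, -0.0, 0.006]
[-4.3, 4.2, 13.7] [-0.019, -0.0, 0.006]
[-4.2, 4.0, 13.8] [-0.019, -0.0, 0.006]
```

View pics/w10.png

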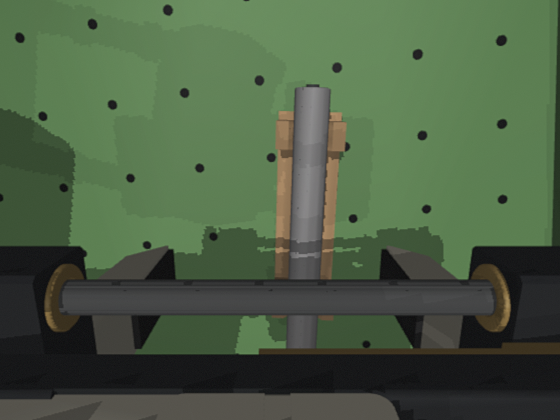

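Run:
```python
from h import *
P=w2p([(312,90),(305,240)],.041,'w10.npz');print(P);d=P[0]-P[1];print(np.arctan2(-d[0],d[1]))
```

```text
[[ 0.63630265 -0.06947085  0.041     ]
 [ 0.61944041 -0.16450062  0.041     ]]
-0.17561379446210973
```

Call:
{"op": "apply_moves", "data": {
  "motion": [
    {"offset": [-7,7,8],"rotation": [-0.03,0,0.01]},
    {"offset": [-5,5,10],"rotation": [-0.025,0,0.008]},
    {"offset": [0,0,10],"rotation": [0,0,0]},
    {"offset": [0,0,5],"rotation": [0,0,0]},
    {"offset": [0,0,0],"rotation": [0,0,0]}
  ]
}}

```text
time: 23.53
tool_pos: [0.6206, -0.1548, 0.1548]
tool_rot: [-3.136, -0.003, 1.408]
contact_force: [-1.0, -0.2, -0.5]
opening: 0.0918
```

Run:
```python
from h import *
plan(.621,-.162,.095,1.5708-.169,3)
```

```text
t 23.53 pos [ 0.6206 -0.1548  0.1548] rot [-3.136e+00 -3.000e-03  1.408e+00] F [-1.  -0.2 -0.5] open 0.0918
[-2.4, 0.6, 19.9] [-0.002, -0.001, 0.002]
[-2.4, 0.6, 19.9] [-0.002, -0.001, 0.002]
[-2.3, 0.6, 19.9] [-0.002, -0.001, 0.002]
```

Call:
{"op": "apply_moves", "data": {
  "motion": [
    {"offset": [-5,1,14],"rotation": [-0.003,-0.002,0.005]},
    {"offset": [-3,0,18],"rotation": [0,0,0.004]},
    {"offset": [0,0,18],"rotation": [0,0,0]},
    {"offset": [0,0,10],"rotation": [0,0,0]},
    {"offset": [0,0,0],"rotation": [0,0,0]}
  ]
}}

```text
time: 23.95
tool_pos: [0.6211, -0.1582, 0.0947]
tool_rot: [-3.139, -0.001, 1.405]
contact_force: [-0.6, -0.3, 0.4]
opening: 0.0919
```

Run:
```python
from h import *
plan(.6205,-.1625,.088,1.5708-.172,1)
```

```text
t 23.95 pos [ 0.6211 -0.1582  0.0947] rot [-3.139e+00 -1.000e-03  1.405e+00] F [-0.6 -0.3  0.4] open 0.0919
[-4.4, 0.2, 6.7] [-0.002, -0.001, 0.007]
```

Call:
{"op": "apply_moves", "data": {
  "motion": [
    {"offset": [-4.5,0,6],"rotation": [-0.002,-0.001,0.007]},
    {"offset": [0,0,1],"rotation": [0,0,0]}
  ]
}}

```text
time: 24.12
tool_pos: [0.6208, -0.1619, 0.0882]
tool_rot: [3.141, 0.0, 1.4]
contact_force: [-0.8, -0.1, -0.7]
opening: 0.0921
```

Call:
{"op": "apply_moves", "data": {
  "motion": [
    {"offset": [0,0,0],"rotation": [0,0,0]},
    {"offset": [0,0,0],"rotation": [0,0,0]},
    {"offset": [0,0,0],"rotation": [0,0,0]},
    {"offset": [0,0,0],"rotation": [0,0,0]},
    {"offset": [0,0,0],"rotation": [0,0,0]},
    {"offset": [0,0,0],"rotation": [0,0,0]},
    {"offset": [0,0,0],"rotation": [0,0,0]},
    {"offset": [0,0,0],"rotation": [0,0,0]},
    {"offset": [0,0,0],"rotation": [0,0,0]},
    {"offset": [0,0,0],"rotation": [0,0,0]},
    {"offset": [0,0,0],"rotation": [0,0,0]}
  ],
  "grip": 1,
  "grip_force": 45
}}

```text
time: 25.03
tool_pos: [0.6216, -0.1624, 0.0921]
tool_rot: [3.138, 0.001, 1.4]
contact_force: [-13.2, 1.6, 4.5]
opening: 0.0231
```

Run:
```python
from h import *
plan(.6205,-.1625,.088,1.5708-.172,1)
```

```text
t 25.03 pos [ 0.6216 -0.1624  0.0921] rot [3.138e+00 1.000e-03 1.400e+00] F [-13.2   1.6   4.5] open 0.0231
[-0.3, -1.1, 4.1] [0.004, 0.001, 0.001]
```

Call:
{"op": "apply_moves", "data": {
  "motion": [
    {"offset": [0,0,0],"rotation": [0,0,0]},
    {"offset": [0,0,0],"rotation": [0,0,0]},
    {"offset": [0,0,0],"rotation": [0,0,0]}
  ]
}}

```text
time: 25.28
tool_pos: [0.6209, -0.1623, 0.0921]
tool_rot: [3.14, 0.001, 1.4]
contact_force: [-1.0, -0.5, 0.4]
opening: 0.0207
```

Run:
```python
from h import *
plan(.6205,-.1625,.088,1.5708-.172,1)
```

```text
t 25.28 pos [ 0.6209 -0.1623  0.0921] rot [3.14e+00 1.00e-03 1.40e+00] F [-1.  -0.5  0.4] open 0.0207
[-0.3, -0.4, 4.1] [0.002, 0.001, 0.001]
```

Call:
{"op": "apply_moves", "data": {
  "motion": [
    {"offset": [0,0,-6],"rotation": [0,0,0]},
    {"offset": [0,0,-12],"rotation": [0,0,0]},
    {"offset": [0,0,-15],"rotation": [0,0,0]}
  ]
}}

```text
time: 25.53
tool_pos: [0.6181, -0.1611, 0.1209]
tool_rot: [-3.132, -0.002, 1.399]
contact_force: [0.5, 0.0, -6.0]
opening: 0.021
```

Run:
```python
from h import *
plan(.6205,-.1625,.2,1.5708-.172,3)
```

```text
t 25.53 pos [ 0.6181 -0.1611  0.1209] rot [-3.132e+00 -2.000e-03  1.399e+00] F [ 0.5  0.  -6. ] open 0.021
[-0.3, 0.6, -26.4] [-0.003, -0.001, 0.0]
[-0.3, 0.7, -26.4] [-0.003, -0.001, 0.0]
[-0.3, 0.8, -26.4] [-0.003, -0.001, 0.0]
```

Call:
{"op": "apply_moves", "data": {
  "motion": [
    {"offset": [0,0,-25],"rotation": [-0.003,0,0]},
    {"offset": [0,0,-25],"rotation": [-0.003,0,0]},
    {"offset": [0,0,-20],"rotation": [-0.002,0,0]},
    {"offset": [0,0,0],"rotation": [0,0,0]}
  ]
}}

```text
time: 25.87
tool_pos: [0.6181, -0.1608, 0.1958]
tool_rot: [-3.139, -0.002, 1.4]
contact_force: [1.2, -0.6, -5.3]
opening: 0.0208
```

Run:
```python
from h import *
snap('w11')
plan(.6118,.1472,.17,1.5708-.153,11)
```

```text
25.8667 [ 0.61811758 -0.16082368  0.19578645] [-3.13874365e+00 -2.28443993e-03  1.39957861e+00]
t 25.92 pos [ 0.6175 -0.1606  0.1937] rot [-3.136e+00 -3.000e-03  1.400e+00] F [ 0.2  0.6 -6.1] open 0.0208
[27.5, -5.3, 2.3] [-0.0, -0.0, -0.002]
[27.5, -5.2, 2.2] [-0.0, -0.0, -0.002]
[27.5, -5.2, 2.2] [-0.0, -0.0, -0.002]
[27.5, -5.1, 2.2] [-0.0, -0.0, -0.002]
[27.5, -5.1, 2.2] [-0.0, -0.0, -0.002]
[27.5, -5.0, 2.2] [-0.0, -0.0, -0.002]
[27.5, -5.0, 2.2] [-0.0, -0.0, -0.002]
[27.5, -5.0, 2.2] [-0.0, -0.0, -0.002]
[27.5, -4.9, 2.2] [-0.0, -0.0, -0.002]
[27.6, -4.9, 2.2] [-0.0, -0.0, -0.002]
[27.6, -4.8, 2.2] [-0.0, -0.0, -0.002]
```

View pics/w11.png

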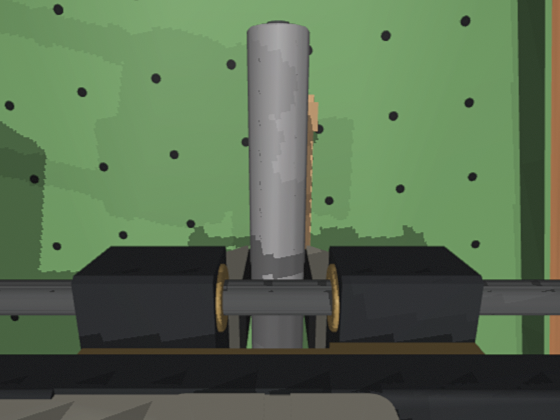

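Run:
```python
from h import *
for h in (.046,.049,.052):
  P=w2p([278,26],.1958-h,'w11.npz')[0]; R=Ro.from_euler('xyz',[-3.1387,-.0023,1.3996]); print(h,R.inv().apply(P-[.6181,-.1608,.1958]))
```

```text
0.046 [ 0.09549525 -0.00045338  0.04622127]
0.049 [ 0.09610751 -0.00044635  0.04922267]
0.052 [ 0.09671976 -0.00043931  0.05222408]
```

Call:
{"op": "apply_moves", "data": {
  "motion": [
    {"offset": [18,-4,0],"rotation": [0,0,-0.002]},
    {"offset": [27,-5,0],"rotation": [0,0,-0.002]},
    {"offset": [27,-5,0],"rotation": [0,0,-0.002]},
    {"offset": [27,-5,0],"rotation": [0,0,-0.002]},
    {"offset": [27,-5,0],"rotation": [0,0,-0.002]},
    {"offset": [27,-5,0],"rotation": [0,0,-0.002]},
    {"offset": [27,-5,0],"rotation": [0,0,-0.002]},
    {"offset": [27,-5,0],"rotation": [0,0,-0.002]},
    {"offset": [27,-5,0],"rotation": [0,0,-0.002]},
    {"offset": [27,-5,0],"rotation": [0,0,-0.002]},
    {"offset": [20,-5,0],"rotation": [0,0,0]},
    {"offset": [0,0,0],"rotation": [0,0,0]}
  ]
}}

```text
time: 26.92
tool_pos: [0.5994, 0.1366, 0.1726]
tool_rot: [-3.102, 0.0, 1.414]
contact_force: [-0.2, 0.3, -6.5]
opening: 0.0209
```

Run:
```python
from h import *
plan(.6118,.1472,.15,1.5708-.153,3)
```

```text
t 26.92 pos [0.5994 0.1366 0.1726] rot [-3.102  0.     1.414] F [-0.2  0.3 -6.5] open 0.0209
[4.1, 3.8, 7.4] [-0.013, 0.0, -0.001]
[4.1, 3.7, 7.4] [-0.013, 0.0, -0.001]
[4.1, 3.6, 7.5] [-0.013, 0.0, -0.001]
```

Call:
{"op": "apply_moves", "data": {
  "motion": [
    {"offset": [6,6,3],"rotation": [-0.02,0,-0.001]},
    {"offset": [5,5,3],"rotation": [-0.015,0,0]},
    {"offset": [0,1,3],"rotation": [-0.003,0,0]},
    {"offset": [0,0,0],"rotation": [0,0,0]},
    {"offset": [0,0,0],"rotation": [0,0,0]}
  ]
}}

```text
time: 27.33
tool_pos: [0.612, 0.1456, 0.1563]
tool_rot: [-3.135, 0.004, 1.416]
contact_force: [0.6, -0.8, -6.2]
opening: 0.0209
```

Run:
```python
from h import *
snap('w12')
plan(.6118,.1472,.13,1.5708-.153,2)
```

```text
27.3333 [0.61196337 0.14555949 0.15629895] [-3.13520126  0.00358504  1.41604459]
t 27.38 pos [0.6118 0.1453 0.1562] rot [-3.135  0.004  1.416] F [-0.4 -0.8 -5.8] open 0.0209
[1.0, -0.1, 13.1] [-0.003, 0.002, -0.001]
[0.9, -0.1, 13.1] [-0.003, 0.002, -0.001]
```

View pics/w12.png

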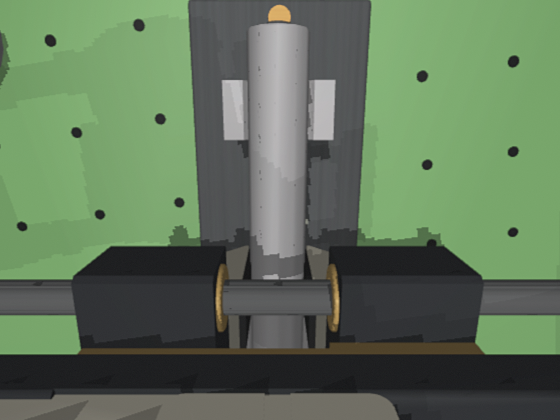

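Shaft (column 278) is centred over the short block (223–335). Lowering.

Call:
{"op": "apply_moves", "data": {
  "motion": [
    {"offset": [1,0,8],"rotation": [-0.004,0.003,0]},
    {"offset": [1,0,8],"rotation": [-0.002,0.001,0]},
    {"offset": [0,0,6],"rotation": [0,0,0]},
    {"offset": [0,0,0],"rotation": [0,0,0]}
  ]
}}

```text
time: 27.72
tool_pos: [0.6125, 0.1453, 0.1325]
tool_rot: [3.141, -0.001, 1.413]
contact_force: [0.0, -0.9, -6.6]
opening: 0.0205
```

Run:
```python
from h import *
plan(.6118,.1472,.121,1.5708-.153,2)
```

```text
t 27.72 pos [0.6125 0.1453 0.1325] rot [ 3.141e+00 -1.000e-03  1.413e+00] F [ 0.  -0.9 -6.6] open 0.0205
[0.9, -0.5, 5.7] [0.0, -0.0, -0.003]
[0.9, -0.5, 5.7] [0.0, -0.0, -0.003]
```

Call:
{"op": "apply_moves", "data": {
  "motion": [
    {"offset": [1,0,5],"rotation": [0,0,-0.004]},
    {"offset": [0,0,3],"rotation": [0,0,0]},
    {"offset": [0,0,1],"rotation": [0,0,0]}
  ]
}}

```text
time: 27.97
tool_pos: [0.6127, 0.1461, 0.1224]
tool_rot: [3.141, -0.0, 1.417]
contact_force: [-0.2, -0.9, 0.8]
opening: 0.021
```

Run:
```python
from h import *
plan(.6118,.1472,.119,1.5708-.153,1)
```

```text
t 27.97 pos [0.6127 0.1461 0.1224] rot [ 3.141 -0.     1.417] F [-0.2 -0.9  0.8] open 0.021
[1.0, -1.0, 3.4] [0.0, -0.0, -0.001]
```

Call:
{"op": "apply_moves", "data": {
  "motion": [
    {"offset": [0,0,1],"rotation": [0,0,0]},
    {"offset": [0,0,0.5],"rotation": [0,0,0]}
  ]
}}

```text
time: 28.13
tool_pos: [0.6127, 0.1461, 0.1224]
tool_rot: [3.141, -0.0, 1.417]
contact_force: [-1.8, -0.4, -3.5]
opening: 0.0208
```

Run:
```python
from h import *
plan(.6118,.1472,.119,1.5708-.153,1)
```

```text
t 28.13 pos [0.6127 0.1461 0.1224] rot [ 3.141 -0.     1.417] F [-1.8 -0.4 -3.5] open 0.0208
[1.0, -1.0, 3.4] [0.001, -0.0, -0.0]
```

Call:
{"op": "apply_moves", "data": {
  "motion": [
    {"offset": [0,0,1.5],"rotation": [0,0,0]},
    {"offset": [0,0,1],"rotation": [0,0,0]}
  ]
}}

```text
time: 28.3
tool_pos: [0.6126, 0.1461, 0.1223]
tool_rot: [3.14, -0.0, 1.418]
contact_force: [-4.3, -0.7, 1.3]
opening: 0.0204
```

Run:
```python
from h import *
plan(.6118,.1472,.119,1.5708-.153,1)
```

```text
t 28.30 pos [0.6126 0.1461 0.1223] rot [ 3.14  -0.     1.418] F [-4.3 -0.7  1.3] open 0.0204
[0.9, -1.0, 3.3] [0.002, -0.0, -0.0]
```

Call:
{"op": "apply_moves", "data": {
  "motion": [
    {"offset": [0,0,0],"rotation": [0,0,0]},
    {"offset": [0,0,0],"rotation": [0,0,0]},
    {"offset": [0,0,0],"rotation": [0,0,0]},
    {"offset": [0,0,0],"rotation": [0,0,0]},
    {"offset": [0,0,0],"rotation": [0,0,0]},
    {"offset": [0,0,-10],"rotation": [0,0,0]},
    {"offset": [0,0,-25],"rotation": [0,0,0]},
    {"offset": [0,0,-35],"rotation": [0,0,0]},
    {"offset": [0,0,-35],"rotation": [0,0,0]},
    {"offset": [0,0,-35],"rotation": [0,0,0]},
    {"offset": [0,0,-20],"rotation": [0,0,0]},
    {"offset": [0,0,0],"rotation": [0,0,0]}
  ],
  "grip": 0
}}

```text
time: 29.3
tool_pos: [0.6132, 0.1464, 0.2943]
tool_rot: [3.132, -0.003, 1.417]
contact_force: [0.4, 0.3, -0.2]
opening: 0.0912
```

Run:
```python
from h import *
snap('w13',['shaft','jack','long_vee','short_vee'])
for c in ['scene','side']:
  p=read_camera(c);save(p,c+'13')
  for q in ['shaft','long_vee','short_vee','ring_gauge','tube_box']: print(c,q,[(np.round(d['location'],3).tolist(),round(d['score'],2)) for d in tip_of(q,p)][:2])
s=cv2.imread('pics/scene13.png');d=cv2.imread('pics/side13.png')
cv2.imwrite('pics/c13.png',np.hstack([cv2.resize(s[205:315,215:355],(400,314),interpolation=2),cv2.resize(d[140:230,245:365],(400,314),interpolation=2)]))
```

```text
29.3 [0.61320772 0.14636564 0.2943201 ] [ 3.13235787e+00 -2.84427547e-03  1.41737867e+00]
shaft [([0.613, 0.146, 0.072], 0.87)]
jack [([0.613, 0.147, 0.02], 0.56)]
long_vee [([0.604, 0.088, 0.024], 0.81), ([0.614, 0.147, 0.02], 0.69)]
short_vee [([0.617, 0.214, 0.018], 0.85)]
scene shaft [([0.614, 0.147, 0.073], 0.77)]
scene long_vee [([0.601, 0.084, 0.026], 0.7)]
scene short_vee [([0.626, 0.213, 0.025], 0.53), ([0.613, 0.15, 0.022], 0.51)]
scene ring_gauge [([0.433, 0.286, 0.002], 0.55)]
scene tube_box [([0.61, 0.436, -0.001], 0.66)]
side shaft [([0.611, 0.151, 0.068], 0.88)]
side long_vee [([0.601, 0.084, 0.02], 0.74)]
side short_vee [([0.627, 0.213, 0.023], 0.48)]
side ring_gauge [([0.434, 0.283, 0.003], 0.57), ([0.614, 0.148, 0.002], 0.4)]
side tube_box [([0.613, 0.435, 0.001], 0.82)]
```

View pics/w13.png

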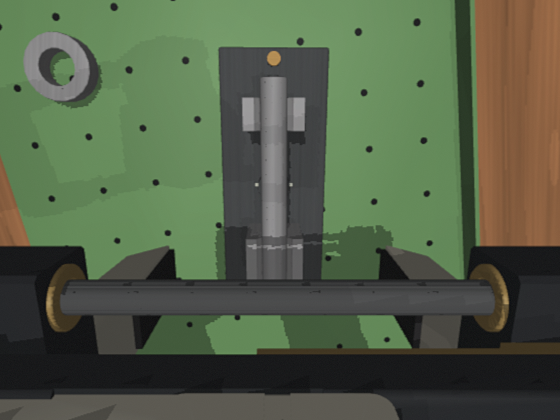

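View pics/c13.png

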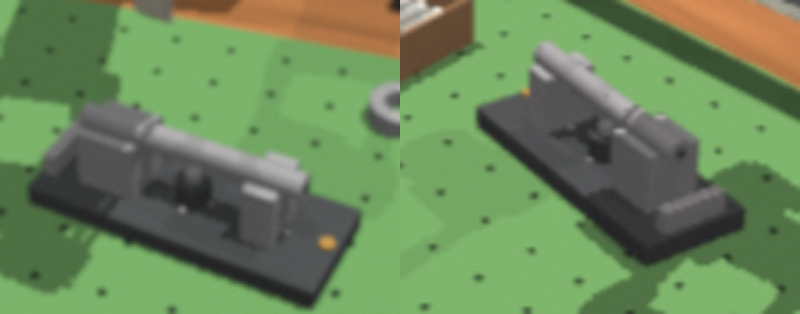

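The shaft lies in both grooves (column 274, between the faces of the short block). Jack and cross tips are symmetric under it, and everything is released. Handing in.

```bash
python3 -c "
from cell import *
print(hand_in()); print(observe()['time'])"
```

```text
the job is handed in; nothing more can be done
None
the job is handed in; nothing more can be done
```

The job is set up as asked and handed in at about 29 s of the 109 s; no verdict was reported.

**What I did:** I stood the short V-block on the far cross, the long V-block on the cross by the end stop, and the jack on the middle cross. Of the four jack look-alikes I took the one farthest from the base, at about (0.433, -0.094). Only then did I take the shaft from its rest and lay it in both grooves. I lowered every part until I felt contact before opening the gripper.

**Last checks:**
- **Shaft:** the networks place its middle at about (0.613, 0.147, 0.071), against a plate centre of (0.612, 0.147) and an expected height of 0.070. They scattered by about 4 mm between cameras.
- **V-blocks and jack:** they look upright and centred on their crosses in the pictures, with the shaft in both grooves.
- **Ring gauge and tube box:** both are within measuring error of where they started.
- **Gripper:** it is open and about 0.15 m above the parts.

**Disagreements:**
- The gripper read 20.8 mm on the 22 mm shaft and 29.3 mm on the 30 mm jack. I put this down to the pads giving a little.
- The final short V-block positions disagreed by up to 10 mm in x (0.617 from the wrist camera, 0.627 from the side camera). My own fit from its corners, before the shaft went in, gave (0.622, 0.213), about 1 mm from its cross.

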